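Put the long strop away in its sprung slot

TASK

Put the long strop, which lies flat on the bench, away in the empty slot of the wooden strop rack: upright, bare grip end up, pressed fully home past the sprung roller. It can only be taken for the slot by its grip end, so first lean it in the rack's open bay, foot on the base board behind the batten and back against the low rest, let go, and take it again by the top. Leave the two short strops and the other things on the bench where they are.

Things in the scene. Friction and masses are not known exactly. Their poses are not given: they have to be found in the camera images.
- strop: the long strop: flat wooden board 160 x 64 mm, dark leather on both faces (11 mm thick there), bare grip end with a brass eyelet (last 48 mm, 8 mm thick); about 0.11 kg; starts flat on the bench. Origin: centre of the broad face that is underneath at the start; x along it from foot to grip end, y across its width, z through its thickness (mid-plane at z = 5.5 mm)
- strop_foot (a point): centre of the strop's leather-covered foot end face (80 mm from its middle), axes as the strop's
- strop_rack: the plywood strop rack, fixed to the bench. Origin: centre of its underside; z up, x across (106 mm), y along it (236 mm). Base board 12 mm thick; from the +y end: batten (y 103 to 115 mm, top z 26 mm), open bay (y 43 to 103), low back rest (y 31 to 43), slotted block (y -113 to 31, 92 mm wide, top z 62 mm). Three slots at y = 5 (empty), -45 and -90 mm (short strops in them)
- slot_mouth (a point): centre of the empty slot's mouth, in the block's top. The slot is 67.2 mm (rack x) by 12.8 mm (rack y), 45 mm deep, mouth chamfered 2 mm; axes as the rack's
- slot_floor (a point): centre of the empty slot's floor, 45 mm below the top of the block and 17 mm above the bench; axes as the rack's
- keeper (a joint): freely turning brass roller (12 mm thick) in the -y wall of the empty slot, axis 20 mm below the mouth; sprung, stands 4 mm into the slot at 0, grows as it is pressed back (m, about 0.002 with the strop in). The spring gives 6 to 9 N. The strop stops on it about 15 mm deep and takes roughly 5 to 20 N of downward push to go on to the floor; it is then held against the +y wall
- bay_foot (a point): where the strop's lower edge stands in the bay when it leans: on the base board's top (12 mm above the bench), 9 mm from the batten; axes as the rack's
- rest_top (a point): middle of the top edge of the low back rest on the bay side, 92 mm above the bench; the rest is 50 mm wide (rack x) and 12 mm thick. A strop with its foot against the batten leans on this edge at about 58 degrees to the horizontal, touching it some 95 mm up from its foot; axes as the rack's
- short_strop_a: short strop, 88 mm tall, 64 mm wide, standing in the middle slot. Origin: centre of its foot end face. To be left alone
- short_strop_b: short strop, 72 mm tall, 64 mm wide, standing in the far slot. Origin: centre of its foot end face. To be left alone
- beeswax: round cake of yellow beeswax 39 mm across, 13 mm high, a bystander; origin under its centre
- edge_tool: wooden-handled edge tool lying, 15 x 108 x 15 mm, a bystander; origin under its centre
- rotary_cutter: blue-handled rotary cutter lying, 48 x 148 x 20 mm, a bystander; origin under its centre
- balm_jar: white jar with black lid, 71 mm across, 54 mm high, a bystander; origin under its centre
- spool_grey: spool of grey thread, 32 mm across, 42 mm high, a bystander; origin under its centre
- glue: white glue bottle, 43 mm across, 112 mm high, a bystander; origin under its centre
- dye_brown: small brown dye bottle, 34 mm across, 78 mm high, a bystander; origin under its centre
- clip: grey foldback clip with wire arms, 24 x 19 x 28 mm, a bystander; origin under its centre

How it is judged:
By the outcome, as a careful person would: the job done as asked, in the order asked, and still so for the second after the job is handed in, with the robot touching nothing.
It also fails if it takes over 61 s, if anything falls off the work surface, if the arm or the gripper's body presses on something with over 40 N, if the wrist force passes 120 N, or if a joint passes its speed limit or range.

ROBOT

A 6-joint arm with a two-finger parallel gripper is mounted at the origin on a cart in front of the work surface, level with it; the furniture and walls round the work are solid. World frame = base frame: x ahead of the robot, y to its left, z up, the work surface at z = 0. Lengths are in m, angles in rad, forces in N, time in s.
With the tool pointing down it reaches from about 0.35 to 1 m from the base axis. Payload 7.1 kg.
Tool frame: the origin (TCP) lies where the fingers leave the gripper's body, on its centre line; the fingertips stand 73 mm ahead of it and the grasp point (between the pads) lies 54 mm ahead of it; z points along the fingers, y is the line along which they close (so a half turn about z gives the same grasp; the last joint's range is limited). The gripper opens to 85 mm and grips with 20 to 120 N. Pads are 22 mm wide; open, the fingers measure 114 mm over their backs; the gripper's body (76 mm by 85 mm) begins 54 mm behind the grasp point. The pads swing forward as they close: fully open they stand 13 mm farther back than shut.
Start: joints at [1.122, 0.423, 1.63, -0, 1.089, -0.019], TCP at [0.26, 0.568, 0.304] pointing down, gripper open.
Joint ranges: [-3, 3], [-0.9, 2.11], [0.09, 2.58], [-1.31, 4.45], [0.11, 2.69], [-2.54, 2.54]. Speed limits (rad/s): [2.39, 2.39, 3.01, 3.14, 3.14, 3.14].

INTERFACE

Orientations are given as a unit quaternion [x, y, z, w].
In Python, from bench import r, imaging gives the robot as it stands. The module is installed in compiled form; this text tells all that it offers.
- The arm moves only by the tool jog_arm, never from a script. Its argument "motion" is one flat list of numbers, 5 for each row, row after row: the finger opening in mm, from 0 to 85.4, then the shift along the tool's x, y, z in mm, then the turn about the tool's z in rad. In form: [grip, x, y, z, roll, grip, x, y, z, roll, ...]. A call has exactly 10 rows; each row shifts and turns the commanded pose from where the row before left it, along the tool's axes as they then stand; what a row does not reach is not made up. A row lasts 1/8 s, in which the tool goes at most 62.5 mm and 10.7 degrees, less where a joint would pass 70% of its speed; a pose out of reach is approached as far as the arm can. A call with a gripper value outside its range is refused whole. The fingers move at their own pace and stop on an object; "newtons" is the grip in N (left out, the last holds). Time passes only in rows, so rows that do not move let the fingers close, or fill a call up. It gives the time, the measured TCP pose, the force, the opening and the grip force at its end, in the units of the state.
- r.read_state(): the state, without advancing time (a new reading comes with each control period).
- imaging.camera(name): name is "side" or "top"; returns the picture (420x560x3 uint8, red, green, blue); there is no depth.
- imaging.get_calibration(name): a dict with "fx", "fy", "cx", "cy" (pixels), "position" and "orientation" of the camera in the world. Camera axes: x right, y down, z forward; pixel columns grow to the right and rows downward; lengths in m; the calibration is good to about 2 mm. A picture is of the moment at which its call begins. get_calibration takes no time and is no camera call.
- r.sign_off(): hands the job in; it is judged then, once.
The state is a dict: "time_s": time; "joint_positions": joint angles; "joint_velocities": joint speeds; "joint_torque": joint torques, N m; "tcp_pos": TCP position; "tcp_rot": TCP orientation; "force": force on the tool from outside, world axes, zero at the start; "torque": the same for the moment, N m; "gripper_width": opening from 0.0 (shut) to 1.0 (fully open); "grip_force": force on a finger pad.
Only numpy, scipy, OpenCV 4.12 (cv2) and the standard library are available. Lean on these libraries where they do the work, as an engineer would, in place of code of your own. Each camera call takes 0.05 s, during which the arm holds its last target. There are 200 camera calls.

## Working session

There is one attempt and no reset: what is moved stays moved. The work goes in short steps, Python scripts to look and compute and a tool call to move; the robot and the scene stay as the last step left them, time stands still between calls to the robot, and variables do not carry over. Pictures are saved under pics/ and viewed, at most 10 in all, crops included, and the job is handed in when it is done.

Besides the shell and the picture viewer there is one more tool, called after "Request:" as name(argument=value, ...) on one line, values as JSON. jog_arm: Moves the arm, as the interface text tells. Its arguments: {"type":"object","properties":{"motion":{"type":"array"},"newtons":{"type":"number"}},"required":["motion"]}

```bash
mkdir -p pics
python3 - <<'E'
from bench import r, imaging
import cv2
for n in("side","top"):
    cv2.imwrite(f"pics/{n}0.png",cv2.resize(imaging.camera(n)[:,:,::-1],(800,600),interpolation=cv2.INTER_CUBIC))
    print(n,imaging.get_calibration(n))
s=r.read_state();print({k:s[k] for k in("time_s","tcp_pos","tcp_rot","force","gripper_width")})
E
```

```text
side {'fx': 388.95097173505565, 'fy': 388.95097173505565, 'cx': 279.66779523299795, 'cy': 210.56179269568716, 'position': array([0.27987078, 0.52331403, 0.67049915]), 'orientation': array([-0.17559368,  0.88379814, -0.42500053,  0.08626846])}
top {'fx': 524.9838481992318, 'fy': 524.9838481992318, 'cx': 283.2429797117588, 'cy': 207.4559031305677, 'position': array([ 0.46511786, -0.1198613 ,  1.50488052]), 'orientation': array([ 0.71522662, -0.69861074,  0.01456296, -0.01348488])}
{'time_s': 0.1, 'tcp_pos': array([0.26023692, 0.56781503, 0.3032057 ]), 'tcp_rot': array([ 2.13244837e-01,  9.76998536e-01, -6.87835971e-04, -1.63197888e-04]), 'force': array([ 0.35663121,  0.8359123 , -0.14465533]), 'gripper_width': 0.9967918986263323}
```

View pics/top0.png

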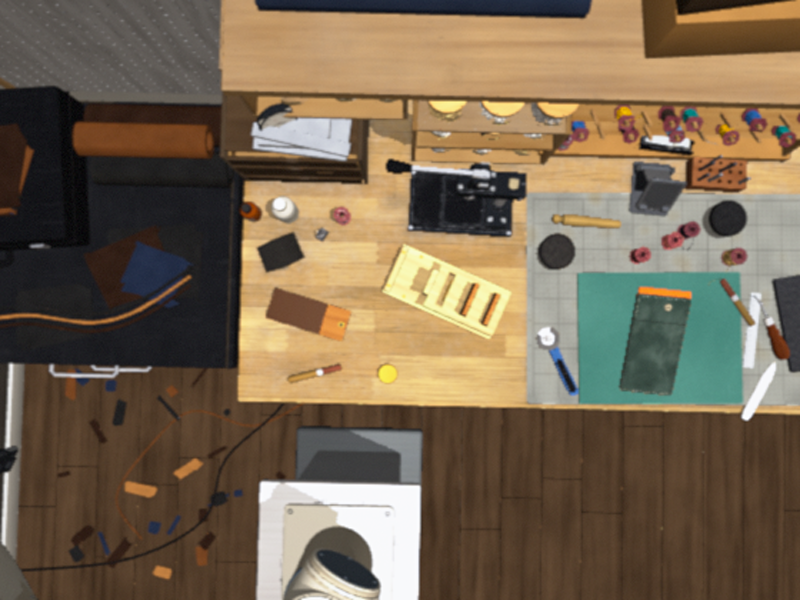

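View pics/side0.png

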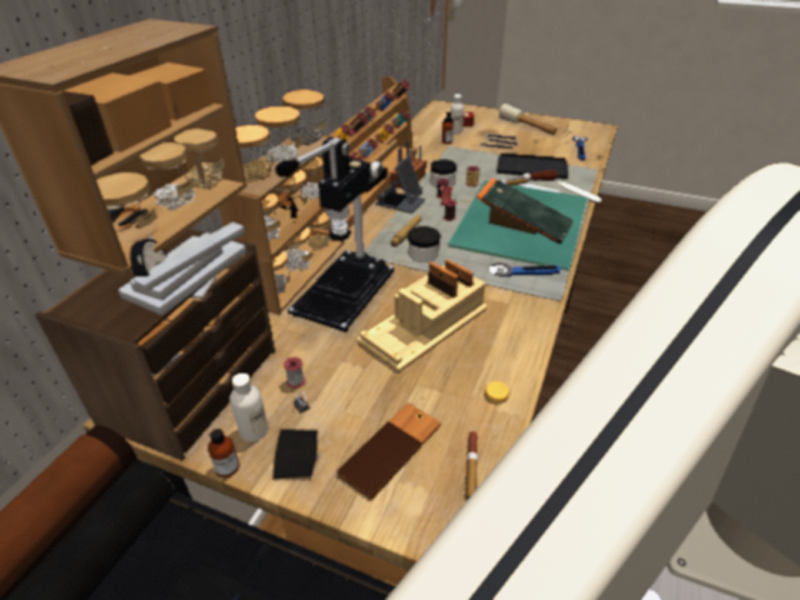

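Run:
```python
from bench import r, imaging
import cv2,numpy as np
t=np.mean([imaging.camera("top") for _ in range(4)],0).astype(np.uint8)
s=np.mean([imaging.camera("side") for _ in range(4)],0).astype(np.uint8)
np.savez("img0.npz",t=t,s=s)
def crop(a,x,y,w,h,k): return cv2.resize(a[y:y+h,x:x+w,::-1],(w*k,h*k),interpolation=cv2.INTER_CUBIC)
cv2.imwrite("pics/t1.png",crop(t,180,165,190,80,4))
a=crop(s,230,180,120,88,5);b=crop(s,230,275,120,80,5)
cv2.imwrite("pics/s1.png",a); cv2.imwrite("pics/s2.png",b)
```

```text
(no output)
```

View pics/t1.png

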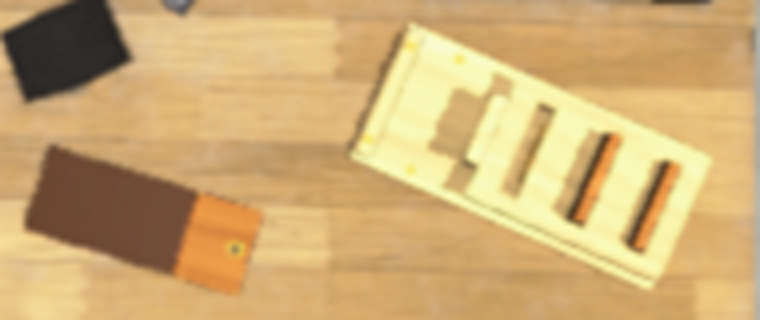

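View pics/s1.png

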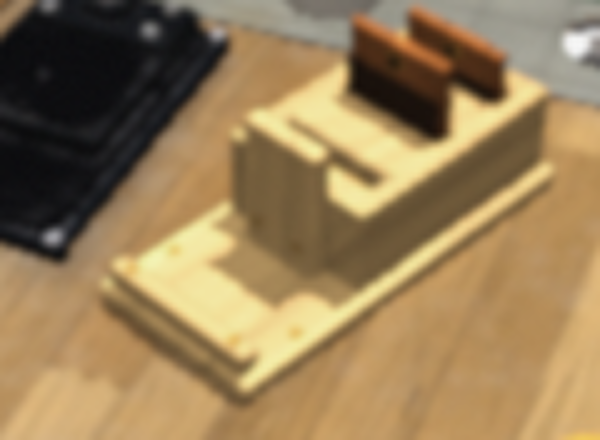

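View pics/s2.png

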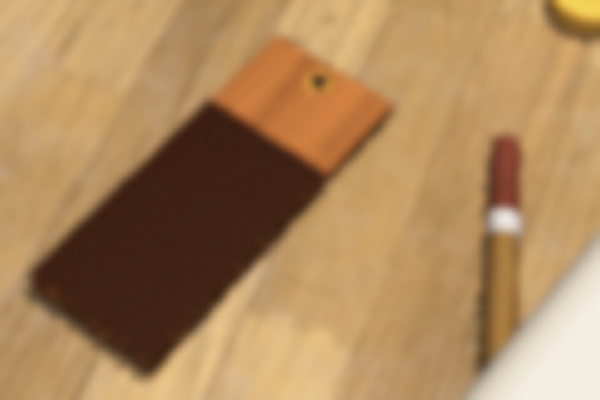

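```bash
cat > h.py <<'E'
import numpy as np
from scipy.spatial.transform import Rotation as R
from scipy.optimize import least_squares
from bench import r, imaging
C={n:imaging.get_calibration(n) for n in("side","top")}
def proj(n,P):
    c=C[n]; q=R.from_quat(c["orientation"]).inv().apply(np.atleast_2d(P)-c["position"])
    return np.c_[c["fx"]*q[:,0]/q[:,2]+c["cx"],c["fy"]*q[:,1]/q[:,2]+c["cy"]]
def w(p,P):
    P=np.atleast_2d(np.array(P,float)); return R.from_euler('z',p[2]).apply(P)/1000+[p[0],p[1],0]
def fit(obs,p0):
    f=lambda p:np.concatenate([(proj(n,w(p,m))-uv)[0] for n,m,uv in obs])
    s=least_squares(f,p0,loss='soft_l1'); return s.x,f(s.x).reshape(-1,2)
E
python3 - <<'E'
from h import *
def T(u,v):return (180+(u+.5)/4-.5,165+(v+.5)/4-.5)
def S1(u,v):return (230+(u+.5)/5-.5,180+(v+.5)/5-.5)
def S2(u,v):return (230+(u+.5)/5-.5,275+(v+.5)/5-.5)
rack=[("top",(-53,118,12),T(352,155)),("top",(53,118,12),T(410,24)),("top",(-53,-118,12),T(653,291)),("top",(53,-118,12),T(713,157)),
("side",(-53,118,0),S1(242,402)),("side",(-53,118,12),S1(242,386)),("side",(-53,-118,12),S1(553,168)),("side",(-46,-113,62),S1(549,88)),("side",(-46,31,62),S1(362,218)),("side",(-25,43,92),S1(322,165)),("side",(25,43,92),S1(246,118))]
st=[("top",(-80,32,11),T(52,147)),("top",(-80,-32,11),T(25,228)),("top",(80,32,9.5),T(264,210)),("top",(80,-32,9.5),T(240,293)),("top",(32,32,11),T(198,192)),("top",(32,-32,11),T(175,274)),
("side",(-80,32,11),S2(32,277)),("side",(-80,-32,11),S2(148,368)),("side",(32,32,11),S2(212,100)),("side",(32,-32,11),S2(325,178)),("side",(80,32,9.5),S2(280,36)),("side",(80,-32,9.5),S2(395,105))]
for nm,o,p0 in(("rack",rack,(.5,-.2,-.4)),("strop",st,(.45,.05,-1.8))):
    for sub in (o,[x for x in o if x[0]=="top"],[x for x in o if x[0]=="side"]):
        p,e=fit(sub,p0); print(nm,p.round(4)); 
        if sub is o: print(e.round(1).tolist())
E
```

```text
rack [ 0.5367 -0.2038 -0.3985]
[[-0.8, 0.5], [-0.0, -0.6], [-0.3, 0.5], [-0.2, -0.1], [0.5, 0.5], [0.5, 0.1], [0.8, -0.5], [0.1, 0.2], [0.1, -0.6], [-1.4, -1.4], [-0.9, -1.0]]
rack [ 0.5369 -0.2047 -0.3965]
rack [ 0.5363 -0.2027 -0.3996]
strop [ 0.4838  0.0719 -1.8488]
[[-1.1, -0.3], [-1.2, 0.9], [-0.4, 0.6], [-1.2, 1.4], [-0.1, 0.1], [-1.1, 1.1], [-1.0, -0.8], [0.5, -0.8], [-0.8, -0.7], [0.6, -1.1], [-0.6, -0.9], [-0.0, -0.5]]
strop [ 0.4856  0.0696 -1.8391]
strop [ 0.4827  0.0736 -1.8552]
```

Request:
jog_arm(motion=[85,0,0,0,0.142,85,0,0,0,0.142,85,0,0,0,0.142,85,0,0,0,0.142,85,0,0,0,0.142,85,0,0,0,0.142,85,0,0,0,0.142,85,0,0,0,0.142,85,0,0,0,0.142,85,0,0,0,0.142], newtons=20)

```text
time_s: 1.75
tcp_pos: [0.2604, 0.5682, 0.304]
tcp_rot: [0.8, 0.6, 0.0, -0.0]
force: [0.4, 0.9, -0.2]
gripper_width: 0.993
grip_force: 0.0
```

Request:
jog_arm(motion=[85,-36,27,0,0,85,-36,27,0,0,85,-36,27,0,0,85,-36,27,0,0,85,-36,27,0,0,85,-36,27,0,0,85,-36,27,0,0,85,-36,27,0,0,85,-36,27,0,0,85,-36,27,0,0])

```text
time_s: 3.0
tcp_pos: [0.4213, 0.1464, 0.3042]
tcp_rot: [0.799, 0.602, 0.0, 0.0]
force: [0.2, -0.4, -1.1]
gripper_width: 0.995
grip_force: 0.0
```

```bash
cat >> h.py <<'E'
RACK=np.array([.5367,-.2037,-.3985])
def go(x,y,z,yaw):
    "tool-frame shift (mm) and roll to reach TCP x,y,z with tool y axis at yaw (tool down)"
    s=r.read_state(); Q=R.from_quat(s["tcp_rot"]); M=Q.as_matrix()
    d=Q.inv().apply(np.array([x,y,z])-s["tcp_pos"])*1000
    y0=np.arctan2(M[1,1],M[0,1]); dy=(yaw-y0+np.pi)%(2*np.pi)-np.pi
    print("shift",d.round(1),"roll",round(-dy,3),"t",s["time_s"],"F",s["force"].round(1),"w",s["gripper_width"].round(3),"q",s["joint_positions"].round(2))
def gorack(P,yawoff):
    p=w(RACK,P)[0]; go(*p,RACK[2]+yawoff)
E
python3 -c "
from h import *
go(.4687,.0178,.069,-.277)"
```

```text
Traceback (most recent call last):
  File "h.py", line 20, in go
    print("shift",d.round(1),"roll",round(-dy,3),"t",s["time_s"],"F",s["force"].round(1),"w",s["gripper_width"].round(3),"q",s["joint_positions"].round(2))
                                                                                             ^^^^^^^^^^^^^^^^^^^^^^^^
AttributeError: 'float' object has no attribute 'round'
```

```bash
sed -i 's/s\["gripper_width"\].round(3)/round(s["gripper_width"],3)/; s/s\["joint_positions"\].round(2)/np.round(s["joint_positions"],2)/' h.py
python3 -c "
from h import *
go(.4687,.0178,.069,-.277)"
```

```text
shift [-110.7   80.8  235.2] roll -0.002 t 3.0 F [ 0.2 -0.4 -1.1] w 0.995 q [0.31 0.16 2.01 0.   0.97 0.59]
```

Request:
jog_arm(motion=[85,-28,20,0,0,85,-28,20,20,0,85,-28,20,30,0,85,-27,21,40,0,85,0,0,40,0,85,0,0,40,0,85,0,0,35,0,85,0,0,20,0,85,0,0,10,0,85,0,0,0,0])

```text
time_s: 4.25
tcp_pos: [0.4681, 0.0187, 0.0687]
tcp_rot: [0.799, 0.602, -0.0, -0.0]
force: [0.5, -0.0, 0.0]
gripper_width: 0.996
grip_force: 0.0
```

Request:
jog_arm(motion=[60,0,0,0,0,60,0,0,0,0,60,0,0,0,0,60,0,0,0,0,60,0,0,0,0,60,0,0,0,0,60,0,0,0,0,60,0,0,0,0,60,0,0,0,0,60,0,0,0,0], newtons=20)

```text
time_s: 5.5
tcp_pos: [0.4687, 0.0187, 0.0696]
tcp_rot: [0.799, 0.602, 0.001, 0.001]
force: [-0.1, -0.6, 7.6]
gripper_width: 0.738
grip_force: 26.6
```

Request:
jog_arm(motion=[60,0,0,-5,0,60,0,0,-15,0,60,0,0,-25,0,60,0,0,-30,0,60,0,0,-30,0,60,0,0,-30,0,60,0,0,-30,0,60,0,0,-25,0,60,0,0,-10,0,60,0,0,0,0])

```text
time_s: 6.75
tcp_pos: [0.468, 0.0187, 0.2695]
tcp_rot: [0.799, 0.602, 0.0, 0.0]
force: [-0.3, -0.8, -1.4]
gripper_width: 0.742
grip_force: 25.8
```

Run:
```python
from h import *
import cv2
a=imaging.camera("side"); b=imaging.camera("top")
k=lambda x:cv2.resize(x[:,:,::-1],(400,300),interpolation=cv2.INTER_AREA)
cv2.imwrite("pics/l1.png",np.hstack([cv2.resize(a[120:360,200:440,::-1],(400,400)),cv2.resize(b[140:300,180:340,::-1],(400,400))]))
```

```text
(no output)
```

View pics/l1.png

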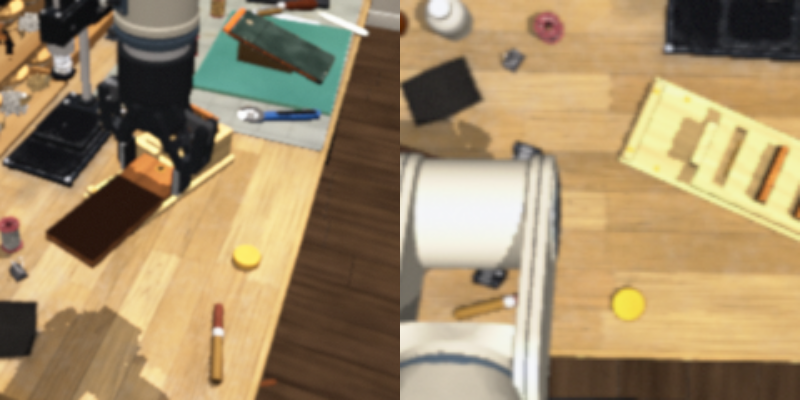

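Request:
jog_arm(motion=[60,0,0,30,0,60,0,0,40,0,60,0,0,40,0,60,0,0,40,0,60,0,0,25,0,60,0,0,15,0,60,0,0,9,0,85,0,0,0,0,85,0,0,0,0,85,0,0,0,0])

```text
time_s: 8.1
tcp_pos: [0.4686, 0.0187, 0.0707]
tcp_rot: [0.799, 0.602, 0.001, 0.0]
force: [-0.1, 0.9, -0.3]
gripper_width: 0.995
grip_force: 0.0
```

Request:
jog_arm(motion=[85,0,0,0,0,85,11,0,0,0,85,12,0,0,0,85,10,0,0,0,60,0,0,0,0,60,0,0,0,0,60,0,0,0,0,60,0,0,0,0,60,0,0,0,0,60,0,0,0,0])

```text
time_s: 9.35
tcp_pos: [0.4772, 0.0503, 0.07]
tcp_rot: [0.799, 0.602, -0.0, 0.0]
force: [-0.4, 0.1, 3.1]
gripper_width: 0.742
grip_force: 22.2
```

Request:
jog_arm(motion=[60,0,0,0,0,60,0,0,-15,0,60,0,0,-25,0,60,0,0,-30,0,60,0,0,-30,0,60,0,0,-30,0,60,0,0,-30,0,60,0,0,-25,0,60,0,0,-10,0,60,0,0,0,0])

```text
time_s: 10.6
tcp_pos: [0.4771, 0.0504, 0.2654]
tcp_rot: [0.799, 0.602, 0.0, 0.0]
force: [-0.1, 0.2, -1.0]
gripper_width: 0.744
grip_force: 22.9
```

Run:
```python
from h import *
gorack((0,100,270),0)
import cv2
a=imaging.camera("side")
cv2.imwrite("pics/l2.png",cv2.resize(a[120:360,200:440,::-1],(600,600)))
```

```text
shift [-128.6  139.2   -4.5] roll 0.12 t 10.6 F [-0.1  0.2 -1. ] w 0.744 q [ 0.08  0.27  1.98 -0.    0.9   0.36]
```

View pics/l2.png

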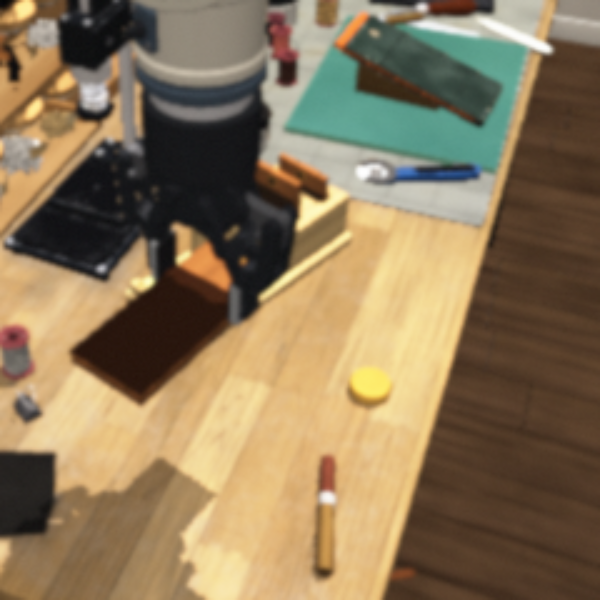

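Request:
jog_arm(motion=[60,0,0,0,-0.145,60,0,0,0,-0.145,60,0,0,0,-0.145,60,0,0,0,-0.145,60,0,0,0,-0.145,60,0,0,0,-0.145,60,0,0,0,-0.145,60,0,0,0,-0.145,60,0,0,0,-0.145,60,0,0,0,-0.145])

```text
time_s: 11.9
tcp_pos: [0.4765, 0.0504, 0.2635]
tcp_rot: [0.196, 0.981, -0.0, -0.001]
force: [-0.1, -0.1, -1.7]
gripper_width: 0.748
grip_force: 22.9
```

Run:
```python
from h import *
gorack((-65,37,200),np.pi/2)
# tilt check from side picture l2 (horizontal strop, d=102.5)
tcp=np.array([.4771,.0504,.2654]); yaw=-.277
xs=np.array([np.cos(yaw+np.pi/2),np.sin(yaw+np.pi/2),0]);ys=np.array([np.cos(yaw),np.sin(yaw),0])
uv=np.array([[228.8,260.8],[256.8,278.8]])
def f(p):
    d,t,a=.1025,p[0],p[1]
    c=tcp-[0,0,.0645]+a*ys; fd=xs*np.cos(t)-np.array([0,0,np.sin(t)]); n=xs*np.sin(t)+np.array([0,0,np.cos(t)])
    F=c+d*fd+.0055*n
    return (proj("side",[F+.032*ys,F-.032*ys])-uv).ravel()
s=least_squares(f,[0,0]);print(s.x,s.fun.round(1))
```

```text
shift [ -88.6 -174.    63.5] roll 0.004 t 11.9 F [-0.1 -0.1 -1.7] w 0.748 q [ 0.08  0.27  1.98 -0.    0.9  -1.1 ]
[ 0.00288585 -0.00371966] [-0.7 -0.1  0.6  0.2]
```

Request:
jog_arm(motion=[60,-10,-20,0,0,60,-12,-24,0,0,60,-12,-24,0,0,60,-12,-24,5,0,60,-12,-24,13,0,60,-12,-24,15,0,60,-12,-24,15,0,60,-6.6,-10,15,0,60,0,0,0,0,60,0,0,0,0])

```text
time_s: 13.15
tcp_pos: [0.491, -0.1437, 0.2018]
tcp_rot: [0.198, 0.98, 0.0, -0.0]
force: [-0.4, -0.6, -1.0]
gripper_width: 0.74
grip_force: 22.9
```

Run:
```python
from h import *
gorack((-65,37,162),np.pi/2)
```

```text
shift [-0.5 -0.6 39.8] roll -0.001 t 13.15 F [-0.4 -0.6 -1. ] w 0.74 q [-0.31  0.41  1.95  0.    0.78 -1.48]
```

Request:
jog_arm(motion=[60,0,0,20,0,60,0,0,14,0,60,0,0,4,0,60,-1,0,3,0,60,-1,0,3,0,60,-1,0,3,0,60,-1,0,3,0,60,-1.2,0,0,0,60,0,0,0,0,60,0,0,0,0])

```text
time_s: 14.4
tcp_pos: [0.4959, -0.1464, 0.1519]
tcp_rot: [0.199, 0.98, -0.0, 0.0]
force: [-2.8, 0.5, 2.3]
gripper_width: 0.74
grip_force: 24.0
```

Run:
```python
from h import *
gorack((-59.8,37,149.7),np.pi/2)
import cv2
a=imaging.camera("side")
cv2.imwrite("pics/l3.png",cv2.resize(a[140:300,200:380,::-1],(675,600),interpolation=cv2.INTER_CUBIC))
```

```text
shift [-0.1  0.   2.2] roll -0.001 t 14.4 F [-2.8  0.5  2.3] w 0.74 q [-0.31  0.5   1.96 -0.    0.68 -1.48]
```

View pics/l3.png

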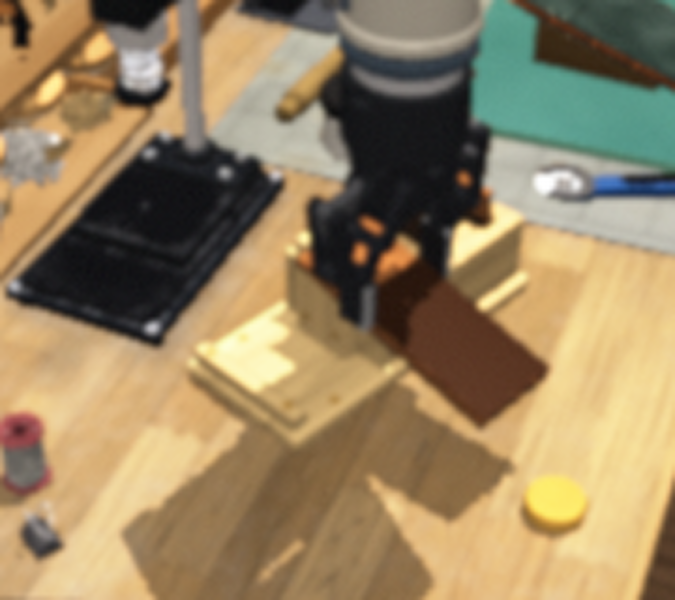

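Request:
jog_arm(motion=[60,0,0,2,0,60,-2.8,0,1,0,60,-2.8,0,1,0,60,-2.8,0,1,0,60,-2.8,0,0,0,60,-3.3,0,-1,0,60,-3.3,0,-1,0,60,-3.3,0,-1,0,60,0,0,0,0,60,0,0,0,0])

```text
time_s: 15.7
tcp_pos: [0.5134, -0.1539, 0.1495]
tcp_rot: [0.199, 0.98, 0.0, -0.003]
force: [-10.3, 4.7, 7.3]
gripper_width: 0.744
grip_force: 26.8
```

Run:
```python
from h import *
gorack((-36.9,37,150.8),np.pi/2)
import cv2
a=imaging.camera("side")
cv2.imwrite("pics/l4.png",cv2.resize(a[140:300,200:380,::-1],(675,600),interpolation=cv2.INTER_CUBIC))
```

```text
shift [-3.9  0.1 -1.3] roll -0.001 t 15.7 F [-10.3   4.7   7.3] w 0.744 q [-0.31  0.53  1.91  0.    0.71 -1.48]
```

View pics/l4.png

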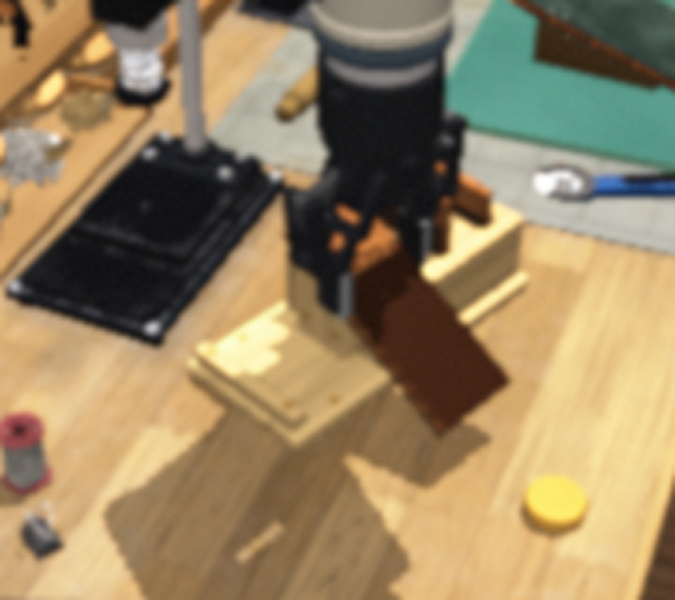

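```bash
cat >> h.py <<'E'
def tilt(uv,d=.1025,a0=.0645,free=False):
    s=r.read_state(); M=R.from_quat(s["tcp_rot"]).as_matrix(); xs,ys=M[:,0],M[:,1]; Z=np.array([0,0,1.])
    def f(p):
        t,a,dd=p[0],p[1],(p[2] if free else d)
        fd=xs*np.cos(t)-Z*np.sin(t); n=xs*np.sin(t)+Z*np.cos(t)
        F=np.array(s["tcp_pos"])-a0*Z+a*ys+dd*fd+.0055*n
        return (proj("side",[F+.032*ys,F-.032*ys])-uv).ravel()
    q=least_squares(f,[.7,0]+([d] if free else [])); return np.degrees(q.x[0]),q.x[1:],q.fun.round(1)
E
python3 - <<'E'
from h import *
import cv2
p=np.array([[505,380],[440,435]])/3.75+[199.6,139.6]
for uv in(p,p[::-1]): print(tilt(uv),tilt(uv,free=True))
a=imaging.camera("side").astype(int)
for x,y in((325,235),(320,225),(330,215)): print(a[y,x])
m=((a[:,:,0]<110)&(a[:,:,0]-a[:,:,2]>18)&(a[:,:,0]>40)&(a[:,:,1]-a[:,:,2]<14)).astype(np.uint8); m[:140]=0;m[300:]=0;m[:,:200]=0;m[:,380:]=0
n,l,st,c=cv2.connectedComponentsWithStats(m); k=1+np.argmax(st[1:,4]); print(st[k])
cs=max(cv2.findContours((l==k).astype(np.uint8),0,2)[0],key=cv2.contourArea)
print(cv2.approxPolyDP(cs,3,True).reshape(-1,2).tolist())
E
```

```text
(np.float64(57.235529795584156), array([-0.0338168]), array([-17.6,  11.7,  16.6, -15.7])) (np.float64(121.79875015898386), array([-11909430.27172667,  16627390.1808911 ]), array([-8.7,  7.3,  8.7, -7.3]))
(np.float64(48.601199140494636), array([-0.02077383]), array([ 0.1, -0.7, -0.1,  0.9])) (np.float64(26.886741854051916), array([0.0066631 , 0.10036356]), array([-0.4, -0.5,  0.4,  0.5]))
[71 39 24]
[70 39 23]
[130 106  69]
[292 206  19  25 135]
[[307, 206], [295, 214], [293, 209], [295, 217], [302, 221], [300, 228], [299, 222], [296, 224], [295, 220], [292, 224], [300, 230], [310, 213], [302, 214]]
```

Request:
jog_arm(motion=[60,-1.5,0,-0.5,0,60,-1.5,0,-0.5,0,60,-1.5,0,0,0,60,-1,0,0,0,60,0,0,0,0,60,0,0,0,0,60,0,0,0,0,60,0,0,0,0,60,0,0,0,0,60,0,0,0,0])

```text
time_s: 17.05
tcp_pos: [0.5162, -0.1552, 0.1498]
tcp_rot: [0.199, 0.98, 0.001, -0.005]
force: [-16.0, 6.3, 10.0]
gripper_width: 0.741
grip_force: 27.8
```

```bash
cat >> h.py <<'E'
import cv2
def leather(a):
    a=a.astype(int); R_,G,B=a[:,:,0],a[:,:,1],a[:,:,2]
    m=((abs(R_-70)<28)&(R_-G>18)&(G-B>5)&(R_-B>28)&(R_-B<70)).astype(np.uint8); m[:120]=0;m[320:]=0;m[:,:200]=0;m[:,400:]=0
    m=cv2.morphologyEx(m,cv2.MORPH_OPEN,np.ones((3,3),np.uint8))
    n,l,st,c=cv2.connectedComponentsWithStats(m); k=1+np.argmax(st[1:,4]); m=(l==k).astype(np.uint8)
    cs=max(cv2.findContours(m,0,2)[0],key=cv2.contourArea)
    return m,cs.reshape(-1,2),cv2.approxPolyDP(cs,2.5,True).reshape(-1,2)
E
python3 - <<'E'
from h import *
gorack((-36.9,37,150.8),np.pi/2)
a=imaging.camera("side");np.save("a5.npy",a)
m,c,p=leather(a);print(m.sum(),p.tolist())
for y in range(195,270,5):
    xs=np.where(m[y])[0]; print(y,(xs.min(),xs.max()) if len(xs) else None)
E
```

```text
shift [-0.8  0.2 -1. ] roll -0.001 t 17.05 F [-16.    6.3  10. ] w 0.741 q [-0.31  0.53  1.9   0.    0.72 -1.49]
1967 [[399, 217], [392, 228], [366, 319], [399, 319]]
195 None
200 None
205 None
210 None
215 None
220 (np.int64(395), np.int64(399))
225 (np.int64(393), np.int64(399))
230 (np.int64(392), np.int64(399))
235 (np.int64(390), np.int64(399))
240 (np.int64(389), np.int64(399))
245 (np.int64(387), np.int64(399))
250 (np.int64(386), np.int64(399))
255 (np.int64(385), np.int64(399))
260 (np.int64(383), np.int64(399))
265 (np.int64(382), np.int64(399))
```

```bash
sed -i 's/m\[:,400:\]=0/m[:,345:]=0/' h.py
python3 - <<'E'
from h import *
a=np.load("a5.npy")
m,c,p=leather(a);print(m.sum(),p.tolist())
for y in range(200,270,4):
    xs=np.where(m[y])[0]; print(y,(xs.min(),xs.max()) if len(xs) else None,end=' ')
# predicted top-face outline for tilts
s=r.read_state(); M=R.from_quat(s["tcp_rot"]).as_matrix(); X,Y=M[:,0],M[:,1];Z=np.array([0,0,1.])
X[2]=Y[2]=0
for t in(38,42,46,50,54):
    T=np.radians(t);fd=X*np.cos(T)-Z*np.sin(T);n=X*np.sin(T)+Z*np.cos(T)
    P=[np.array(s["tcp_pos"])-.0645*Z+L*fd+k*n+b*Y for L,k,b in((.1025,.0055,.032),(.1025,.0055,-.032),(.1025,-.0055,.032),(.02,.0055,.032),(.02,.0055,-.032))]
    print("\n",t,proj("side",P).round(0).tolist())
E
```

```text
870 [[307, 211], [300, 227], [295, 223], [293, 226], [318, 254], [332, 239], [317, 218]]
200 None 204 None 208 None 212 (np.int64(307), np.int64(310)) 216 (np.int64(306), np.int64(314)) 220 (np.int64(301), np.int64(318)) 224 (np.int64(293), np.int64(320)) 228 (np.int64(295), np.int64(324)) 232 (np.int64(298), np.int64(326)) 236 (np.int64(301), np.int64(330)) 240 (np.int64(305), np.int64(332)) 244 (np.int64(308), np.int64(329)) 248 (np.int64(310), np.int64(324)) 252 (np.int64(314), np.int64(320)) 256 None 260 None 264 None 268 None 
 38 [[314.0, 257.0], [332.0, 243.0], [312.0, 258.0], [295.0, 227.0], [313.0, 215.0]]

 42 [[313.0, 258.0], [331.0, 244.0], [310.0, 259.0], [294.0, 227.0], [313.0, 215.0]]

 46 [[311.0, 258.0], [329.0, 245.0], [309.0, 259.0], [294.0, 228.0], [313.0, 215.0]]

 50 [[310.0, 259.0], [327.0, 245.0], [307.0, 259.0], [294.0, 228.0], [312.0, 216.0]]

 54 [[308.0, 259.0], [325.0, 246.0], [305.0, 259.0], [294.0, 228.0], [312.0, 216.0]]
```

Run:
```python
from h import *
s=r.read_state(); M=R.from_quat(s["tcp_rot"]).as_matrix(); X,Y=M[:,0],M[:,1];Z=np.array([0,0,1.]);X[2]=Y[2]=0
obs=np.array([[318.2,255.2],[333.8,240.3]]); ln=np.array([[298,232],[305,240],[310,248]])-[.5,0]; ln2=np.array([[318,220],[324,228],[330,236]])+[.7,0]
def f(p,T):
    t,a0,d,lat=p; t=T
    fd=X*np.cos(t)-Z*np.sin(t);n=X*np.sin(t)+Z*np.cos(t)
    P=lambda L,b:np.array(s["tcp_pos"])-a0*Z+L*fd+.0055*n+(b+lat)*Y
    q=proj("side",[P(d,.032),P(d,-.032),P(.02,.032),P(.02,-.032)])
    def dl(A,B,pts): u=(B-A)/np.linalg.norm(B-A); v=pts-A; return v[:,0]*u[1]-v[:,1]*u[0]
    return np.r_[(q[:2]-obs).ravel(),dl(q[0],q[2],ln),dl(q[1],q[3],ln2),(a0-.0645)/.006,(d-.1025)/.003,(lat+.001)/.003]
for t in range(20,60,4):
    q=least_squares(f,[0,.0645,.1025,0],args=(np.radians(t),)); print(t,round(q.cost,2),(q.x[1:]*1000).round(1))
```

```text
20 10.33 [ 73.  100.7   3.9]
24 6.49 [ 69.7 101.    2.7]
28 4.62 [ 66.7 101.5   1.4]
32 4.76 [ 63.8 102.2  -0.2]
36 7.01 [ 61.3 103.   -2. ]
40 11.57 [ 59.  104.1  -4.1]
44 18.71 [ 57.  105.3  -6.4]
48 28.81 [ 55.5 106.6  -9.1]
52 42.33 [ 54.4 108.1 -12.1]
56 59.86 [ 53.9 109.6 -15.4]
```

Request:
jog_arm(motion=[60,4,0,0,0,60,4,0,0,0,60,3.5,0,1,0,60,0,0,2,0,60,0,0,2,0,60,0,0,2,0,60,0,0,2,0,60,0,0,1.5,0,60,0,0,0,0,60,0,0,0,0])

```text
time_s: 18.35
tcp_pos: [0.5103, -0.1524, 0.1411]
tcp_rot: [0.199, 0.98, -0.0, 0.001]
force: [-3.2, 1.2, 8.2]
gripper_width: 0.738
grip_force: 29.5
```

```bash
cat > m.py <<'E'
from h import *
def measure(save=None):
    a=imaging.camera("side"); m,c,p=leather(a); print(m.sum(),p.tolist())
    if save: np.save(save,a)
    s=r.read_state(); M=R.from_quat(s["tcp_rot"]).as_matrix(); X,Y=M[:,0],M[:,1];Z=np.array([0,0,1.]);X[2]=Y[2]=0
    c=c.astype(float); H=cv2.convexHull(c.astype(np.float32)).reshape(-1,2)
    for t in range(28,72,4):
        def f(p):
            a0,d,lat=p; T=np.radians(t)
            fd=X*np.cos(T)-Z*np.sin(T);n=X*np.sin(T)+Z*np.cos(T)
            q=proj("side",[np.array(s["tcp_pos"])-a0*Z+L*fd+k*n+(b+lat)*Y for L in(d,.015) for k in(.0055,-.0055) for b in(.032,-.032)])
            h=cv2.convexHull(q.astype(np.float32))
            # distance of hull outline (lower part) to observed contour points
            pts=c[c[:,1]>c[:,1].max()-22]
            return np.r_[[cv2.pointPolygonTest(h,(float(u),float(v)),True)-.5 for u,v in pts],(a0-.0635)/.003,(d-.1025)/.003,(lat+.001)/.003]
        q=least_squares(f,[.0635,.1025,0],diff_step=1e-3,x_scale=.01); print(t,round(q.cost,1),(q.x*1000).round(1))
if __name__=="__main__":
    import sys; measure(sys.argv[1] if len(sys.argv)>1 else None)
E
python3 -c "
from m import *
gorack((-45,37,141.5),np.pi/2); measure('a6.npy')"
```

```text
shift [ 0.7 -0.  -0.4] roll -0.001 t 18.35 F [-3.2  1.2  8.2] w 0.738 q [-0.31  0.54  1.93  0.    0.68 -1.48]
795 [[310, 217], [299, 237], [314, 260], [330, 245], [315, 219]]
28 32.5 [67.4 97.2  6.6]
32 21.6 [66.4 98.4  4.1]
36 13.4 [64.8 99.1  1.8]
40 8.0 [ 63.6 100.1  -0.9]
44 5.5 [ 62.5 101.6  -3.7]
48 6.3 [ 61.7 103.3  -6.9]
52 10.8 [ 61.3 105.5 -10.3]
56 20.0 [ 61.2 108.1 -14.1]
60 35.4 [ 61.5 111.  -18.3]
64 57.9 [ 62.2 113.6 -22.4]
68 88.5 [ 63.9 117.2 -27.4]
```

Request:
jog_arm(motion=[60,0,0,1,0,60,-1.5,0,0,0,60,-1.5,0,-1,0,60,-1.5,0,-1,0,60,-1.5,0,-1,0,60,-1.5,0,-1,0,60,-1.5,0,-1,0,60,-1.5,0,-1,0,60,0,0,0,0,60,0,0,0,0])

```text
time_s: 19.65
tcp_pos: [0.515, -0.1547, 0.1441]
tcp_rot: [0.199, 0.98, 0.001, -0.006]
force: [-12.7, 5.8, 6.8]
gripper_width: 0.739
grip_force: 29.8
```

```bash
python3 -c "
from m import *
gorack((-36.9,37,147.5),np.pi/2); measure('a7.npy')"
```

```text
shift [-2.   0.3 -3.4] roll -0.001 t 19.65 F [-12.7   5.8   6.8] w 0.739 q [-0.31  0.54  1.91  0.    0.7  -1.49]
811 [[309, 215], [299, 232], [295, 226], [293, 229], [310, 257], [315, 257], [328, 243], [315, 219]]
28 41.6 [68.  97.   6.2]
32 29.1 [67.1 98.2  4.1]
36 19.5 [65.5 98.9  1.9]
40 12.5 [64.2 99.9 -0.6]
44 8.5 [ 63.  101.4  -3.2]
48 7.8 [ 62.3 103.1  -6.1]
52 11.1 [ 61.7 105.3  -9.3]
56 19.0 [ 61.7 107.8 -12.9]
60 32.4 [ 62.  110.4 -16.7]
64 53.1 [ 62.7 113.6 -21.1]
68 81.1 [ 63.9 116.2 -25. ]
```

Request:
jog_arm(motion=[60,0,0,-2,0,60,-1,0,-2,0,60,-1.5,0,-1,0,60,-1.5,0,-1,0,60,-1.5,0,0,0,60,-1.5,0,0,0,60,0,0,0,0,60,0,0,0,0,60,0,0,0,0,60,0,0,0,0])

```text
time_s: 20.95
tcp_pos: [0.5189, -0.1563, 0.1487]
tcp_rot: [0.199, 0.98, 0.001, -0.009]
force: [-18.3, 7.8, 2.6]
gripper_width: 0.741
grip_force: 29.4
```

```bash
python3 -c "
from m import *
gorack((-36.9,37,150),np.pi/2); measure('a7.npy')"
```

```text
shift [ 2.1  0.2 -1.3] roll -0.001 t 20.95 F [-18.3   7.8   2.6] w 0.741 q [-0.31  0.54  1.89  0.    0.73 -1.49]
806 [[307, 213], [299, 228], [294, 230], [312, 256], [327, 244], [316, 220]]
28 27.4 [67.9 98.4  6.6]
32 18.5 [66.4 99.3  4.1]
36 12.0 [64.9 99.9  1.5]
40 7.7 [ 63.6 100.9  -1.2]
44 5.9 [ 62.6 102.2  -4.2]
48 6.9 [ 61.8 103.7  -7.4]
52 10.6 [ 61.3 105.5 -10.7]
56 18.2 [ 61.3 107.8 -14.5]
60 30.7 [ 61.7 110.4 -18.5]
64 49.0 [ 62.7 113.5 -23. ]
68 75.6 [ 64.3 116.9 -28.2]
```

Request:
jog_arm(motion=[60,8,0,-8,0,60,31,10,-8,0,60,31,12,-4,0,60,31,11,0,0.18,60,0,0,0,0.185,60,0,0,0,0.185,60,0,0,0,0.185,60,0,0,0,0.185,60,0,0,0,0.185,60,0,0,0,0.185])

```text
time_s: 22.25
tcp_pos: [0.4465, -0.0895, 0.1719]
tcp_rot: [0.75, 0.662, 0.001, 0.001]
force: [-0.2, -0.6, -1.2]
gripper_width: 0.74
grip_force: 28.9
```

Request:
jog_arm(motion=[60,0,0,0,0.185,60,0,0,0,0.185,60,0,0,0,0.185,60,0,0,0,0.185,60,0,0,0,0.185,60,0,0,0,0.185,60,0,0,0,0.185,60,0,0,0,0.185,60,0,0,0,0.185,60,0,0,0,0.185])

```text
time_s: 23.5
tcp_pos: [0.4465, -0.0896, 0.1719]
tcp_rot: [0.98, -0.201, 0.001, 0.0]
force: [-1.0, -0.0, -0.5]
gripper_width: 0.739
grip_force: 28.9
```

```bash
python3 -c "
from m import *
gorack((-137,70,149),np.pi*3/2)
T=lambda u,v:(u,v)
# beeswax in rack frame
f=lambda p:(proj('top',[p[0],p[1],.013])-np.array([387/1.4286,373/1.4286])).ravel()
b=least_squares(f,[.4,-.1]).x; print(b,R.from_euler('z',-RACK[2]).apply([b[0]-RACK[0],b[1]-RACK[1],0]))
measure('a8.npy')" | head -3
```

```text
shift [-9.6  0.3 22.9] roll -0.006 t 23.5 F [-1.  -0.  -0.5] w 0.739 q [-0.22  0.4   2.08 -0.    0.66  1.75]
[ 0.37152455 -0.09004265] [-0.19633615  0.04065755  0.        ]
116 [[300, 232], [286, 244], [301, 242]]
```

Request:
jog_arm(motion=[60,-7,0.3,10,0,60,-6,0,11,0,60,0,0,10,0,60,5,0,0,0,60,4.6,0,0,0,60,4.4,0,-2.6,0,60,4.4,0,-3,0,60,4.4,0,-3.2,0,60,4.4,0,-3.8,0,60,4.4,0,-4,0])

```text
time_s: 24.8
tcp_pos: [0.4641, -0.0973, 0.1577]
tcp_rot: [0.98, -0.198, 0.001, 0.0]
force: [-0.5, -1.1, -1.1]
gripper_width: 0.743
grip_force: 28.8
```

```bash
python3 -c "
from m import *
gorack((-109,70,158),np.pi*3/2)
a=imaging.camera('side');cv2.imwrite('pics/l5.png',cv2.resize(a[160:300,220:400,::-1],(720,560),interpolation=cv2.INTER_CUBIC))"
```

```text
shift [-0.8 -0.1 -0.3] roll 0.0 t 24.8 F [-0.5 -1.1 -1.1] w 0.743 q [-0.23  0.45  2.05 -0.    0.64  1.74]
```

Request:
jog_arm(motion=[60,-10,0,-10,0,60,0,0,-10,-0.176,60,0,0,-10,-0.176,60,0,0,-10,-0.176,60,0,0,-10,-0.176,60,0,0,-5,-0.176,60,0,0,0,-0.176,60,0,0,0,-0.176,60,0,0,0,-0.176,60,0,0,0,-0.163])

```text
time_s: 26.1
tcp_pos: [0.4529, -0.0927, 0.2125]
tcp_rot: [0.831, 0.556, 0.0, 0.0]
force: [-0.3, -0.2, -1.2]
gripper_width: 0.742
grip_force: 28.8
```

```bash
python3 -c "
from m import *
gorack((0,60,210),0); measure('a9.npy')
a=np.load('a9.npy');cv2.imwrite('pics/l6.png',cv2.resize(a[120:300,200:400,::-1],(660,594),interpolation=cv2.INTER_CUBIC))"
```

```text
shift [-10.5 120.3   2.5] roll 0.006 t 26.1 F [-0.3 -0.2 -1.2] w 0.742 q [-0.23  0.33  2.05 -0.    0.76  0.16]
164 [[307, 205], [307, 215], [313, 214], [322, 222], [325, 215]]
28 165.7 [ 37.2 102.5   4.3]
32 168.8 [ 36.3 102.5   4.9]
36 171.4 [ 35.6 102.5   5.5]
40 173.7 [ 35.  102.5   6.1]
44 175.6 [ 34.4 102.5   6.9]
48 175.7 [ 34.9 102.5   7.8]
52 175.4 [ 35.6 102.5   8.8]
56 208.9 [ 39.  102.5  -1. ]
60 206.5 [ 39.8 102.5  -0.9]
64 204.0 [ 40.8 102.5  -1. ]
68 197.7 [ 41.  102.5  -7.1]
```

Run:
```python
from h import *
a=np.load('a9.npy')
s=r.read_state(); M=R.from_quat(s["tcp_rot"]).as_matrix(); X,Y=M[:,0],M[:,1];Z=np.array([0,0,1.])
for t in(30,38,46,54,62):
    T=np.radians(t);fd=X*np.cos(T)-Z*np.sin(T);n=X*np.sin(T)+Z*np.cos(T)
    P=[np.array(s["tcp_pos"])-.0625*Z+L*fd+k*n+b*Y for L,k,b in((.1025,.0055,.032),(.1025,.0055,-.032),(.1025,-.0055,.032),(.1025,-.0055,-.032),(.02,.0055,.032),(.02,.0055,-.032))]
    print(t,proj("side",P).round(0).astype(int).tolist())
q=a.astype(float)
m=((q[:,:,0]/(q[:,:,1]+1)>1.55)&(q[:,:,0]<150)&(q[:,:,0]>30)&(q[:,:,0]-q[:,:,2]>20)).astype(np.uint8);m[:,380:]=0;m[:180]=0;m[300:]=0;m[:,:240]=0
for y in range(190,280,3):
    x=np.where(m[y])[0]; print(y,len(x),(x.min(),x.max(),a[y,int(np.median(x))].tolist()) if len(x) else '')
```

```text
30 [[276, 246], [298, 261], [277, 248], [300, 263], [299, 215], [322, 229]]
38 [[278, 248], [300, 263], [280, 249], [302, 265], [299, 216], [322, 230]]
46 [[281, 250], [303, 265], [284, 250], [305, 265], [300, 216], [323, 230]]
54 [[284, 250], [306, 265], [287, 251], [309, 265], [300, 217], [323, 231]]
62 [[288, 250], [310, 265], [291, 250], [313, 265], [301, 217], [324, 231]]
190 0 
193 6 (np.int64(311), np.int64(316), [105, 62, 34])
196 4 (np.int64(311), np.int64(320), [183, 112, 59])
199 3 (np.int64(310), np.int64(321), [144, 86, 45])
202 6 (np.int64(308), np.int64(332), [127, 76, 43])
205 6 (np.int64(307), np.int64(332), [96, 55, 30])
208 13 (np.int64(306), np.int64(326), [62, 33, 18])
211 18 (np.int64(305), np.int64(327), [54, 27, 16])
214 22 (np.int64(304), np.int64(325), [49, 26, 14])
217 23 (np.int64(303), np.int64(325), [41, 22, 14])
220 24 (np.int64(301), np.int64(324), [40, 22, 14])
223 26 (np.int64(299), np.int64(324), [41, 21, 13])
226 28 (np.int64(297), np.int64(324), [41, 22, 14])
229 29 (np.int64(296), np.int64(324), [41, 21, 14])
232 30 (np.int64(293), np.int64(322), [40, 21, 14])
235 30 (np.int64(292), np.int64(321), [41, 24, 15])
238 29 (np.int64(291), np.int64(319), [40, 22, 11])
241 29 (np.int64(289), np.int64(317), [41, 21, 14])
244 29 (np.int64(288), np.int64(316), [42, 22, 14])
247 29 (np.int64(286), np.int64(314), [41, 22, 13])
250 25 (np.int64(288), np.int64(312), [41, 21, 13])
253 20 (np.int64(292), np.int64(311), [40, 21, 13])
256 14 (np.int64(296), np.int64(309), [40, 21, 13])
259 7 (np.int64(301), np.int64(307), [39, 20, 10])
262 1 (np.int64(305), np.int64(305), [63, 38, 23])
265 0 
268 0 
271 0 
274 0 
277 0
```

Request:
jog_arm(motion=[60,-5,20,0,0.006,60,-6,25,0,0,60,-6,25,0,0,60,-7,25,0,0,60,-7,25,0,0,60,0,0,12,0,60,0,0,12,0,60,0,0,8,0,60,0,0,0,0,60,0,0,0,0])

```text
time_s: 27.4
tcp_pos: [0.5517, -0.1683, 0.1802]
tcp_rot: [0.835, 0.551, 0.0, 0.0]
force: [-0.4, -0.4, -1.7]
gripper_width: 0.744
grip_force: 28.8
```

```bash
python3 -c "
from m import *
gorack((0,39.5,167),0)"
```

```text
shift [ 1.1 -0.1 13.2] roll -0.005 t 27.4 F [-0.4 -0.4 -1.7] w 0.744 q [-0.32  0.52  1.81  0.    0.81  0.09]
```

Lower in and read the force.

Request:
jog_arm(motion=[60,0,0,3,0,60,1,0,3,0,60,0,0,3,0,60,0,0,3,0,60,0,0,1,0,60,0,0,0,0,60,0,0,0,0,60,0,0,0,0,60,0,0,0,0,60,0,0,0,0])

```text
time_s: 28.65
tcp_pos: [0.5522, -0.1675, 0.1671]
tcp_rot: [0.835, 0.551, 0.0, 0.0]
force: [1.0, 2.3, -0.4]
gripper_width: 0.741
grip_force: 28.9
```

Run:
```python
from h import *
gorack((0,39.5,167),0)
a=imaging.camera("side")
cv2.imwrite("pics/l7.png",cv2.resize(a[140:270,220:370,::-1],(690,598),interpolation=cv2.INTER_CUBIC))
s=r.read_state(); M=R.from_quat(s["tcp_rot"]).as_matrix(); X,Y=M[:,0],M[:,1];Z=np.array([0,0,1.])
for t in(38,46,54,62):
    T=np.radians(t);fd=X*np.cos(T)-Z*np.sin(T);n=X*np.sin(T)+Z*np.cos(T)
    P=[np.array(s["tcp_pos"])-.061*Z+L*fd+k*n+b*Y for L,k,b in((.1025,.0055,.032),(.1025,.0055,-.032),(.02,.0055,.032),(.02,.0055,-.032))]
    print(t,proj("side",P).round(1).tolist())
q=a.astype(float)
m=((q[:,:,0]/(q[:,:,1]+1)>1.55)&(q[:,:,0]<100)&(q[:,:,0]>30)&(q[:,:,0]-q[:,:,2]>20)).astype(np.uint8);m[:,340:]=0;m[:140]=0;m[280:]=0;m[:,:240]=0
for y in range(150,260,3):
    x=np.where(m[y])[0]
    if len(x): print(y,len(x),x.min(),x.max(),end='; ')
```

```text
shift [ 0.1 -0.3  0.1] roll -0.005 t 28.65 F [ 1.   2.3 -0.4] w 0.741 q [-0.32  0.54  1.82  0.    0.78  0.09]
38 [[252.0, 229.7], [270.1, 242.7], [271.2, 201.6], [290.0, 213.4]]
46 [[255.0, 231.4], [273.0, 244.3], [271.6, 202.2], [290.4, 214.1]]
54 [[258.3, 232.4], [276.2, 245.2], [272.1, 202.7], [290.8, 214.5]]
62 [[261.9, 232.7], [279.7, 245.3], [272.7, 203.1], [291.4, 214.9]]
150 2 314 316; 153 1 314 314; 183 2 286 312; 186 4 312 315; 189 5 280 318; 192 11 278 327; 195 24 277 329; 198 21 276 329; 201 20 275 318; 204 19 274 317; 207 20 272 291; 210 22 270 291; 213 25 269 293; 216 24 267 290; 219 25 265 289; 222 24 264 287; 225 24 262 285; 228 25 260 284; 231 24 259 282; 234 17 264 280; 237 13 267 279; 240 6 272 277;
```

Request:
jog_arm(motion=[60,0,0,1,0,60,0.5,0,1,0,60,1,0,0.5,0,60,1,0,0.5,0,60,1,0,0.5,0,60,1,0,0.5,0,60,1,0,0,0,60,0,0,0,0,60,0,0,0,0,60,0,0,0,0])

```text
time_s: 29.95
tcp_pos: [0.5544, -0.1635, 0.1636]
tcp_rot: [0.835, 0.551, -0.0, 0.001]
force: [-1.4, -4.1, 7.1]
gripper_width: 0.745
grip_force: 29.6
```

```bash
cat > v.py <<'E'
from h import *
def look(name,d=.1025,a0=.061):
    a=imaging.camera("side")
    cv2.imwrite(f"pics/{name}.png",cv2.resize(a[140:270,220:370,::-1],(690,598),interpolation=cv2.INTER_CUBIC))
    s=r.read_state(); M=R.from_quat(s["tcp_rot"]).as_matrix(); X,Y=M[:,0],M[:,1];Z=np.array([0,0,1.])
    for t in(46,50,54,58,62):
        T=np.radians(t);fd=X*np.cos(T)-Z*np.sin(T);n=X*np.sin(T)+Z*np.cos(T)
        P=[np.array(s["tcp_pos"])-a0*Z+L*fd+k*n+b*Y for L,k,b in((d,.0055,.032),(d,.0055,-.032),(.02,.0055,.032),(.02,.0055,-.032))]
        print(t,proj("side",P).round(1).tolist())
    rows(a)
def rows(a):
    q=a.astype(float)
    m=((q[:,:,0]/(q[:,:,1]+1)>1.55)&(q[:,:,0]<100)&(q[:,:,0]>30)&(q[:,:,0]-q[:,:,2]>20)).astype(np.uint8);m[:,340:]=0;m[:140]=0;m[280:]=0;m[:,:240]=0
    for y in range(150,260,3):
        x=np.where(m[y])[0]
        if len(x)>5: print(y,len(x),x.min(),x.max(),end='; ')
    print()
E
python3 -c "
from v import *
gorack((0,44.4,163),0);look('l8')"
```

```text
shift [ 0.4 -0.8  0.6] roll -0.005 t 29.95 F [-1.4 -4.1  7.1] w 0.745 q [-0.31  0.55  1.82 -0.    0.77  0.1 ]
46 [[253.5, 233.3], [271.4, 246.3], [270.1, 204.1], [288.8, 216.0]]
50 [[255.1, 233.9], [273.0, 246.8], [270.4, 204.4], [289.0, 216.3]]
54 [[256.9, 234.3], [274.7, 247.1], [270.6, 204.6], [289.3, 216.5]]
58 [[258.6, 234.5], [276.4, 247.3], [270.9, 204.8], [289.6, 216.7]]
62 [[260.5, 234.5], [278.2, 247.2], [271.2, 204.9], [289.9, 216.8]]
192 10 289 327; 195 22 277 329; 198 19 275 329; 201 18 274 318; 204 19 273 317; 207 19 272 290; 210 21 270 290; 213 23 268 290; 216 24 267 290; 219 24 265 288; 222 25 263 287; 225 25 261 285; 228 25 259 283; 231 24 258 281; 234 21 259 279; 237 16 263 278; 240 9 268 276;
```

```bash
python3 -c "
from v import *
print('home',proj('side',w(RACK,[(32,103,18),(-32,103,18)])).round(1).tolist())
print('stuck',proj('side',w(RACK,[(32,104,27),(-32,104,27)])).round(1).tolist())
print('batten in-edge',proj('side',w(RACK,[(53,103,26),(32,103,26),(-32,103,26),(-53,103,26)])).round(1).tolist())
"
```

```text
home [[258.9, 234.9], [276.8, 247.6]]
stuck [[258.4, 232.4], [276.4, 245.1]]
batten in-edge [[253.1, 228.5], [258.7, 232.5], [276.7, 245.2], [283.0, 249.6]]
```

View pics/l8.png

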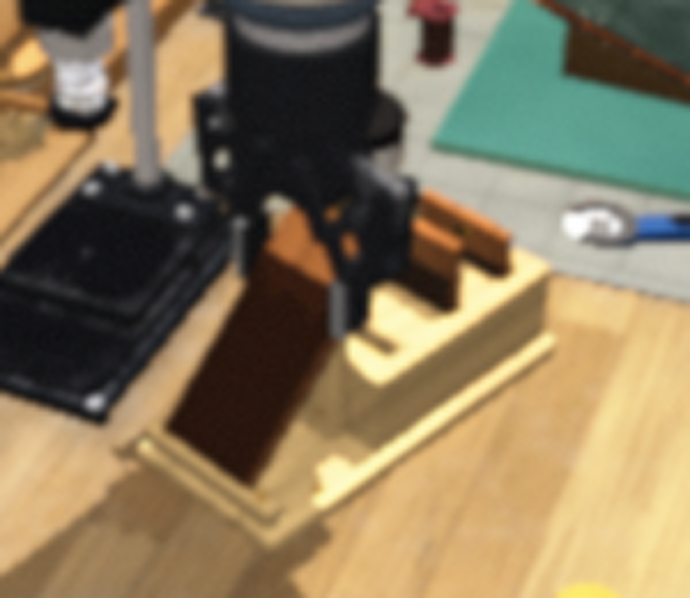

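Request:
jog_arm(motion=[60,0,0,-1,0,70,0,0,0,0,84,0,0,0,0,84,0,0,0,0,84,0,0,-5,0,84,0,0,-15,0,84,0,0,-25,0,84,0,0,-30,0,84,0,0,-20,-0.1,84,0,0,0,-0.171])

```text
time_s: 31.25
tcp_pos: [0.5554, -0.1629, 0.2623]
tcp_rot: [0.751, 0.66, 0.001, 0.002]
force: [-0.1, -0.7, 0.1]
gripper_width: 0.983
grip_force: 0.0
```

Request:
jog_arm(motion=[84,0,0,0,-0.145,84,0,0,0,-0.145,84,0,0,0,-0.145,84,0,0,0,-0.145,84,0,0,0,-0.145,84,0,0,0,-0.145,84,0,0,0,-0.145,84,0,0,0,-0.145,84,0,0,0,-0.14,84,0,0,0,0])

```text
time_s: 32.5
tcp_pos: [0.5545, -0.1626, 0.2601]
tcp_rot: [0.201, 0.98, -0.0, 0.001]
force: [-0.3, 0.4, 0.3]
gripper_width: 0.985
grip_force: 0.0
```

Run:
```python
from v import *
a=imaging.camera("side"); np.save("b1.npy",a); rows(a)
# predicted leaning strop: corner (94,12), 58 deg
def lean(t,yc=94,zc=12,lat=0):
    T=np.radians(t); c,s=np.cos(T),np.sin(T)
    P=lambda L,k,b:(b+lat,yc-L*c+k*s,zc+L*s+k*c)
    return proj("side",w(RACK,[P(0,11,32),P(0,11,-32),P(112,11,32),P(112,11,-32),P(160,9.5,32),P(160,9.5,-32)])).round(1).tolist()
for t in(54,58,62,70): print(t,lean(t))
# orange grip mask
q=a.astype(float)
m=((q[:,:,0]>110)&(q[:,:,0]/(q[:,:,1]+1)>1.4)&(q[:,:,1]/(q[:,:,2]+1)>1.3)); m[:,330:]=0;m[:130]=0;m[240:]=0;m[:,250:]&=True;m[:,:250]=0
for y in range(140,225,3):
    x=np.where(m[y])[0]
    if len(x)>3: print(y,x.min(),x.max(),len(x),end='; ')
gorack((0,15,190),np.pi/2)
```

```text
192 7 306 327; 195 21 278 329; 198 21 277 329; 201 17 275 318; 204 23 273 317; 207 24 272 295; 210 25 270 294; 213 25 268 292; 216 25 267 291; 219 25 265 289; 222 25 263 287; 225 25 261 285; 228 25 259 283; 231 25 258 282; 234 21 260 280; 237 15 264 278; 240 9 268 276; 
54 [[258.9, 234.7], [276.8, 247.4], [277.5, 194.4], [296.6, 205.8], [286.1, 176.7], [305.6, 187.5]]
58 [[258.8, 235.0], [276.7, 247.7], [275.5, 194.3], [294.6, 205.8], [283.3, 176.2], [302.9, 187.1]]
62 [[258.7, 235.3], [276.6, 248.0], [273.3, 194.5], [292.5, 206.0], [280.3, 176.1], [300.0, 187.1]]
70 [[258.5, 235.8], [276.4, 248.5], [268.8, 195.4], [288.0, 207.2], [273.9, 176.8], [293.7, 188.1]]
179 287 291 5; 182 286 313 13; 185 284 319 25; 188 282 325 38; 191 280 329 39; 194 278 319 29; 197 284 301 18; 200 290 300 11; 203 293 298 6; shift [  0.2 -29.8  69.9] roll -0.008 t 32.55 F [0.1 0.7 0.1] w 0.983 q [-0.31  0.41  1.77 -0.    0.96 -1.47]
```

Request:
jog_arm(motion=[84,0,-10,15,-0.008,84,0,-9.8,25,0,84,0,0,20,0,84,0,0,10,0,84,0,4,0,0,80,0,6,0,0,76,0,6,0,0,72,0,6,0,0,68,0,6,0,0,64,0,5,0,0])

```text
time_s: 33.8
tcp_pos: [0.5595, -0.1499, 0.1891]
tcp_rot: [0.196, 0.981, 0.0, 0.0]
force: [-0.1, 0.4, -0.2]
gripper_width: 0.748
grip_force: 0.0
```

```bash
cat > o.py <<'E'
from v import *
def grip(a):
    q=a.astype(float)
    m=((q[:,:,0]>100)&(q[:,:,0]/(q[:,:,1]+1)>1.4)&(q[:,:,1]/(q[:,:,2]+1)>1.3)); m[:,310:]=0;m[:110]=0;m[240:]=0;m[:,:240]=0
    print("grip:")
    for y in range(120,225,3):
        x=np.where(m[y])[0]
        if len(x)>3: print(y,x.min(),x.max(),len(x),end='; ')
    print()
E
python3 - <<'E'
from o import *
gorack((0,70,198),np.pi/2)
a=imaging.camera("side"); np.save("b2.npy",a); rows(a); grip(a)
E
```

```text
shift [ 0.1 11.5 -8.9] roll 0.003 t 33.8 F [-0.1  0.4 -0.2] w 0.748 q [-0.28  0.51  1.81  0.    0.82 -1.46]
189 6 302 318; 192 10 303 327; 195 18 309 329; 198 8 313 329; 216 7 265 271; 219 14 263 276; 222 20 261 280; 225 27 259 285; 228 26 257 282; 231 25 256 280; 234 26 253 278; 237 26 251 276; 240 26 249 274; 243 26 247 272; 246 26 245 270; 249 26 243 268; 252 22 245 266; 255 16 249 264; 258 10 253 262; 
grip:
135 253 262 5; 138 258 261 4; 141 255 259 5; 144 254 257 4; 186 301 307 7; 201 275 284 10; 204 274 288 15; 207 273 293 21; 210 269 295 27; 213 267 293 27; 216 272 291 20; 219 277 289 13; 222 281 287 7;
```

```bash
cat > pnp.py <<'E'
from o import *
def pose(uv,name="side"):
    "uv: leather foot L,R ; leather/grip L,R ; grip end L,R on upper face -> rack-frame corners"
    obj=np.array([(-80,32,5.5),(-80,-32,5.5),(32,32,5.5),(32,-32,5.5),(80,32,4),(80,-32,4)],float)/1000
    c=C[name]; K=np.array([[c["fx"],0,c["cx"]],[0,c["fy"],c["cy"]],[0,0,1]])
    def f(p): 
        P=R.from_rotvec(p[3:]).apply(obj)+p[:3]; return (proj(name,P)-uv).ravel()
    n,rv,tv,er=cv2.solvePnPGeneric(obj[:4].copy(),np.array(uv[:4],float),K,None,flags=cv2.SOLVEPNP_IPPE)
    Rc=R.from_quat(c["orientation"])
    for k in range(n):
        p0=np.r_[Rc.apply(tv[k].ravel())+c["position"],(Rc*R.from_rotvec(rv[k].ravel())).as_rotvec()]
        s=least_squares(f,p0); P=R.from_rotvec(s.x[3:]).apply(np.array([(-.08,.032,-.0055),(-.08,-.032,-.0055),(-.08,0,0),(.08,0,0)]))+s.x[:3]
        print("cost",round(s.cost,2),"rack frame foot low corners, foot ctr, top ctr:\n",(R.from_euler('z',-RACK[2]).apply(P-[*RACK[:2],0])*1000).round(0).tolist())
E
python3 -c "
from pnp import *
pose(np.array([(243,250),(262,260),(266,215),(286,225.5),(275,200),(296,210.5)]))
s=r.read_state()
"
```

```text
cost 1.06 rack frame foot low corners, foot ctr, top ctr:
 [[78.0, 124.0, -45.0], [44.0, 86.0, -83.0], [56.0, 108.0, -63.0], [35.0, 6.0, 59.0]]
cost 1.54 rack frame foot low corners, foot ctr, top ctr:
 [[70.0, 125.0, -49.0], [7.0, 113.0, -54.0], [38.0, 121.0, -47.0], [59.0, -19.0, 27.0]]
```

```bash
cat >> pnp.py <<'E'
def plane(uv,verbose=True):
    "strop pitched about rack x: params lower-edge y,z at foot, tilt, lateral, yaw"
    def pts(p):
        yc,zc,T,lat,yaw=p; c,s=np.cos(T),np.sin(T)
        P=np.array([(b,-L*c+k*s,L*s+k*c) for L,k in((0,11),(112,11),(160,9.5)) for b in(32,-32)])
        return R.from_euler('z',yaw).apply(P)+[lat,yc,zc]
    f=lambda p:np.r_[(proj("side",w(RACK,pts(p)))-uv).ravel(),p[4]/.05]
    for t0 in(.2,.8,1.4):
        s=least_squares(f,[110,20,t0,0,0],x_scale=[10,10,.1,10,.05]); print("cost",round(s.cost,2),"foot y,z",s.x[:2].round(1),"tilt",np.degrees(s.x[2]).round(1),"lat",s.x[3].round(1),"yaw",s.x[4].round(3))
E
python3 -c "
from pnp import *
plane(np.array([(243,250),(262,260),(266,215),(286,225.5),(275,200),(296,210.5)]))
print('lean:');plane(np.array([(258.8,234.9),(276.7,247.7),(277,195),(296,207),(286.5,178),(305,188)]))
top=np.mean([imaging.camera('top') for _ in range(2)],0).astype(np.uint8); np.save('t2.npy',top)
q=top.astype(float)
m=((q[:,:,0]<110)&(q[:,:,0]/(q[:,:,1]+1)>1.4)&(q[:,:,0]-q[:,:,2]>15)); m[:170]=0;m[250:]=0;m[:,:240]=0;m[:,350:]=0
for y in range(170,240,3):
    x=np.where(m[y])[0]
    if len(x): print(y,x.min(),x.max(),len(x),end='; ')
print('rack base corners top',proj('top',w(RACK,[(-53,118,12),(53,118,12),(-53,43,12),(53,43,12)])).round(0).tolist())
"
```

```text
cost 5.47 foot y,z [114.5 -58.4] tilt 31.5 lat 43.0 yaw 0.099
cost 5.47 foot y,z [114.5 -58.4] tilt 31.5 lat 43.0 yaw 0.099
cost 5.47 foot y,z [114.5 -58.4] tilt 31.5 lat 43.0 yaw 0.099
lean:
cost 0.57 foot y,z [89.2  4.1] tilt 53.9 lat 5.9 yaw -0.005
cost 0.57 foot y,z [89.2  4.1] tilt 53.9 lat 5.9 yaw -0.005
cost 0.57 foot y,z [89.2  4.1] tilt 53.9 lat 5.9 yaw -0.005
173 264 267 4; 176 263 266 4; 179 261 265 5; 182 260 264 5; 185 258 263 6; 188 257 261 5; 191 259 260 2; 200 331 331 1; 206 328 346 2; 215 324 342 2; 218 323 323 1; 224 338 338 1; rack base corners top [[267.0, 204.0], [282.0, 170.0], [291.0, 215.0], [306.0, 181.0]]
```

```bash
cat >> h.py <<'E'
def plan(wps):
    "wps: rows, rack-frame TCP (mm), yaw offset -> print per-row tool shift+roll from measured pose"
    s=r.read_state(); p=np.array(s["tcp_pos"]); M=R.from_quat(s["tcp_rot"]).as_matrix(); yaw=np.arctan2(M[1,1],M[0,1])
    for n,P,yo in wps:
        tgt=w(RACK,P)[0]; dy=RACK[2]+yo-yaw
        dy=(dy+np.pi)%(2*np.pi)-np.pi; p0,y0=p.copy(),yaw
        for k in range(n):
            a=y0+dy*k/n; X=np.array([-np.sin(a),np.cos(a),0]);Y=np.array([np.cos(a),np.sin(a),0]); d=(tgt-p0)/n*1000
            print([round(float(d@X),1),round(float(d@Y),1),round(float(-d[2]),1),round(-dy/n,3)],end=' ')
        print(); p=tgt; yaw=y0+dy
    print("t",s["time_s"],"F",s["force"].round(1))
E
cat > fit2.py <<'E'
from pnp import *
def fitz(uv,zc):
    def pts(p):
        yc,T,lat=p; c,s=np.cos(T),np.sin(T)
        return np.array([(b+lat,yc-L*c+k*s,zc+L*s+k*c) for L,k in((0,11),(112,11),(160,9.5)) for b in(32,-32)])
    f=lambda p:(proj("side",w(RACK,pts(p)))-uv).ravel()
    s=least_squares(f,[110,.8,0],x_scale=[10,.1,10]); yc,T,lat=s.x
    print("zc",zc,"cost",round(s.cost,2),"y",yc.round(1),"tilt",np.degrees(T).round(1),"lat",lat.round(1),"underside z at rest",(zc+(yc-43)*np.tan(T)).round(1),s.fun.round(1).tolist())
E
python3 -c "
from fit2 import *
for z in(0,15,26): fitz(np.array([(243,250),(262,260),(266,215),(286,225.5),(275,200),(296,210.5)]),z)
plan([(4,(0,70,215),np.pi/2),(10,(0,80,215),0)])
"
```

```text
zc 0 cost 38.11 y 159.9 tilt 36.5 lat -3.7 underside z at rest 86.5 [-2.4, 0.9, -3.6, 4.7, 1.1, -2.1, -0.2, -0.4, 3.6, -2.9, 1.7, -1.9]
zc 15 cost 53.32 y 171.5 tilt 35.4 lat -15.0 underside z at rest 106.3 [-3.5, 1.1, -4.3, 5.2, 1.1, -2.5, 0.2, -0.5, 4.0, -3.5, 2.5, -2.2]
zc 26 cost 67.04 y 180.0 tilt 34.4 lat -23.1 underside z at rest 119.7 [-4.3, 1.2, -4.8, 5.6, 1.2, -2.7, 0.6, -0.6, 4.4, -3.8, 3.2, -2.4]
[0.0, 2.9, -6.5, np.float64(0.001)] [0.0, 2.9, -6.5, np.float64(0.001)] [0.0, 2.9, -6.5, np.float64(0.001)] [0.0, 2.9, -6.5, np.float64(0.001)] 
[-0.0, 1.0, -0.0, np.float64(0.157)] [0.2, 1.0, -0.0, np.float64(0.157)] [0.3, 1.0, -0.0, np.float64(0.157)] [0.5, 0.9, -0.0, np.float64(0.157)] [0.6, 0.8, -0.0, np.float64(0.157)] [0.7, 0.7, -0.0, np.float64(0.157)] [0.8, 0.6, -0.0, np.float64(0.157)] [0.9, 0.5, -0.0, np.float64(0.157)] [1.0, 0.3, -0.0, np.float64(0.157)] [1.0, 0.2, -0.0, np.float64(0.157)] 
t 33.95 F [-0.2  0.6  0.6]
```

Request:
jog_arm(motion=[84,0,5,-10,0,84,0,8,-10,0,84,0,8.5,-6,0.131,84,0,0,0,0.18,84,0,0,0,0.18,84,0,0,0,0.18,84,0,0,0,0.18,84,0,0,0,0.18,84,0,0,0,0.18,84,0,0,0,0.18])

```text
time_s: 35.2
tcp_pos: [0.568, -0.1302, 0.216]
tcp_rot: [0.781, 0.624, 0.0, 0.0]
force: [-0.2, -0.3, 0.1]
gripper_width: 0.986
grip_force: 0.0
```

Run:
```python
from fit2 import *
gorack((-1,80,128),0)
a=imaging.camera("side"); np.save("b3.npy",a); rows(a); grip(a)
for z in (0,): fitz(np.array([(243,250),(258.5,262.5),(266,215),(286,225.5),(275,200),(296,210.5)]),z)
```

```text
shift [ 0.3 -1.4 88. ] roll 0.177 t 35.2 F [-0.2 -0.3  0.1] w 0.986 q [-0.25  0.48  1.79  0.    0.88 -0.02]
189 7 302 318; 192 11 303 327; 195 17 310 329; 198 8 313 329; 219 12 263 274; 222 19 261 279; 225 27 259 285; 228 27 257 283; 231 26 255 280; 234 26 253 278; 237 26 251 276; 240 25 250 274; 243 26 247 272; 246 26 245 270; 249 26 243 268; 252 23 245 267; 255 16 249 264; 258 10 253 262; 
grip:
186 302 307 6; 201 275 284 10; 204 273 288 16; 207 271 293 23; 210 269 295 27; 213 266 293 28; 216 271 291 21; 219 275 289 15; 222 280 287 8; 
zc 0 cost 21.0 y 162.2 tilt 35.7 lat -3.2 underside z at rest 85.7 [-3.3, 1.2, -1.0, 2.5, 0.6, -1.6, -0.7, 0.1, 3.2, -2.3, 1.2, -1.3]
```

Run:
```python
from fit2 import *
uv=np.array([(242,250.5),(258.5,263),(266,214),(285.5,226),(278,197),(297,209)])
for z in (-3,0,6): fitz(uv,z)
plane(uv)
```

```text
zc -3 cost 3.89 y 157.8 tilt 36.7 lat -1.0 underside z at rest 82.7 [-1.4, 0.3, -0.2, 1.5, 0.9, -1.1, 0.0, -0.9, 0.4, 0.1, 0.3, -0.4]
zc 0 cost 4.64 y 160.1 tilt 36.6 lat -3.4 underside z at rest 87.0 [-1.6, 0.4, -0.3, 1.7, 0.9, -1.1, 0.1, -1.0, 0.4, -0.0, 0.5, -0.5]
zc 6 cost 6.56 y 164.8 tilt 36.3 lat -8.1 underside z at rest 95.6 [-2.0, 0.5, -0.5, 1.9, 0.9, -1.3, 0.3, -1.0, 0.5, -0.3, 0.8, -0.7]
cost 2.01 foot y,z [144.8 -19.8] tilt 37.3 lat 12.3 yaw 0.001
cost 2.01 foot y,z [144.8 -19.8] tilt 37.3 lat 12.3 yaw 0.001
cost 2.01 foot y,z [144.8 -19.8] tilt 37.3 lat 12.3 yaw 0.001
```

Request:
jog_arm(motion=[84,0.3,-1.4,8,0.177,84,0,0,22,0,84,0,0,25,0,84,0,0,20,0,84,0,0,11,0,60,0,0,2,0,60,0,0,0,0,60,0,0,0,0,60,0,0,0,0,60,0,0,0,0], newtons=20)

```text
time_s: 36.5
tcp_pos: [0.5664, -0.1299, 0.1273]
tcp_rot: [0.832, 0.555, 0.0, 0.0]
force: [0.4, 0.4, -1.1]
gripper_width: 0.741
grip_force: 24.3
```

Run:
```python
from h import *
plan([(3,(-40,90,165),0),(4,(-139,70,165),0),(9,(-139,70,165),-np.pi/2)])
```

```text
[3.6, -12.9, -12.6, np.float64(0.002)] [3.5, -12.9, -12.6, np.float64(0.002)] [3.5, -12.9, -12.6, np.float64(0.002)] 
[-5.0, -24.7, -0.0, np.float64(-0.0)] [-5.0, -24.7, -0.0, np.float64(-0.0)] [-5.0, -24.7, -0.0, np.float64(-0.0)] [-5.0, -24.7, -0.0, np.float64(-0.0)] 
[0.0, 0.0, -0.0, np.float64(0.175)] [0.0, 0.0, -0.0, np.float64(0.175)] [0.0, 0.0, -0.0, np.float64(0.175)] [0.0, 0.0, -0.0, np.float64(0.175)] [0.0, 0.0, -0.0, np.float64(0.175)] [0.0, 0.0, -0.0, np.float64(0.175)] [0.0, 0.0, -0.0, np.float64(0.175)] [0.0, 0.0, -0.0, np.float64(0.175)] [0.0, 0.0, -0.0, np.float64(0.175)] 
t 36.5 F [ 0.4  0.4 -1.1]
```

Request:
jog_arm(motion=[60,3.5,-6,-12.5,0,60,3.5,-14,-12.5,0,60,3.5,-18,-12.5,0,60,-5,-26.5,0,0,60,-5,-26.5,0,0,60,-5,-26.5,0,0,60,-5,-26.5,0,0,60,0,0,0,0.18,60,0,0,0,0.18,60,0,0,0,0.18])

```text
time_s: 37.75
tcp_pos: [0.429, -0.083, 0.1655]
tcp_rot: [0.95, 0.311, 0.0, 0.0]
force: [0.3, 0.6, -0.5]
gripper_width: 0.745
grip_force: 24.3
```

Run:
```python
from h import *
plan([(6,(-146,70,129.5),-np.pi/2)])
```

```text
[0.1, -0.0, 6.0, np.float64(0.172)] [0.1, -0.1, 6.0, np.float64(0.172)] [0.1, -0.1, 6.0, np.float64(0.172)] [0.1, -0.1, 6.0, np.float64(0.172)] [0.0, -0.1, 6.0, np.float64(0.172)] [0.0, -0.1, 6.0, np.float64(0.172)] 
t 37.75 F [ 0.3  0.6 -0.5]
```

Request:
jog_arm(motion=[60,0,0,6,0.172,60,0,0,6,0.172,60,0,0,6,0.172,60,0,0,6,0.172,60,0,0,6,0.172,60,0,0,6,0.172,60,7,0,0,0,60,8,0,-8,0,60,8,0,-8,0,60,9,0,-7,0])

```text
time_s: 39.0
tcp_pos: [0.46, -0.0961, 0.1525]
tcp_rot: [0.981, -0.195, 0.0, -0.0]
force: [-1.6, 0.2, -2.6]
gripper_width: 0.743
grip_force: 23.4
```

Request:
jog_arm(motion=[60,9,0,-5.5,0,60,8.5,0,-3.5,0,60,3,0,0,0,60,0,0,0,0,60,-10,0,-12,0,60,0,0,-12,-0.18,60,0,0,-12,-0.18,60,0,0,-12,-0.18,60,0,0,0,-0.18,60,0,0,0,-0.18])

```text
time_s: 40.25
tcp_pos: [0.4687, -0.0997, 0.2095]
tcp_rot: [0.967, 0.253, 0.001, 0.0]
force: [0.5, -0.4, -1.3]
gripper_width: 0.739
grip_force: 24.3
```

Run:
```python
from h import *
plan([(4,(-110,70,210),0),(5,(0,45,210),0)])
```

```text
[-1.0, -1.5, -0.1, np.float64(-0.165)] [-0.7, -1.6, -0.1, np.float64(-0.165)] [-0.4, -1.7, -0.1, np.float64(-0.165)] [-0.2, -1.7, -0.1, np.float64(-0.165)] 
[-5.0, 22.0, -0.0, np.float64(-0.0)] [-5.0, 22.0, -0.0, np.float64(-0.0)] [-5.0, 22.0, -0.0, np.float64(-0.0)] [-5.0, 22.0, -0.0, np.float64(-0.0)] [-5.0, 22.0, -0.0, np.float64(-0.0)] 
t 40.25 F [ 0.5 -0.4 -1.3]
```

Request:
jog_arm(motion=[60,0,0,0,-0.165,60,0,0,0,-0.165,60,0,0,0,-0.165,60,0,0,0,-0.165,60,-4,17,0,0,60,-5,22,0,0,60,-5,22,0,0,60,-5,22,0,0,60,-5,20,0,0,60,0,0,0,0])

```text
time_s: 41.5
tcp_pos: [0.5557, -0.1638, 0.209]
tcp_rot: [0.836, 0.549, 0.001, 0.001]
force: [-0.2, 0.7, -0.6]
gripper_width: 0.741
grip_force: 24.3
```

Run:
```python
from v import *
gorack((0,45,210),0)
a=imaging.camera("side"); np.save("b4.npy",a); rows(a)
s=r.read_state(); M=R.from_quat(s["tcp_rot"]).as_matrix(); X,Y=M[:,0],M[:,1];Z=np.array([0,0,1.])
for t in(45,50,55,60,65,70,75):
    T=np.radians(t);fd=X*np.cos(T)-Z*np.sin(T);n=X*np.sin(T)+Z*np.cos(T)
    P=[np.array(s["tcp_pos"])-.062*Z+L*fd+k*n+b*Y for L,k,b in((.102,.0055,.032),(.102,.0055,-.032),(.01,.0055,.032),(.02,.0055,-.032))]
    print(t,proj("side",P).round(1).tolist())
```

```text
shift [ 0.8 -2.  -1. ] roll -0.01 t 41.5 F [-0.2  0.7 -0.6] w 0.741 q [-0.31  0.48  1.8  -0.    0.86  0.1 ]
180 6 276 291; 183 10 276 285; 186 19 276 315; 189 22 275 318; 192 27 273 327; 195 36 272 329; 198 27 272 329; 201 23 271 318; 204 21 271 291; 207 21 270 290; 210 21 269 289; 213 22 268 289; 216 22 267 288; 219 21 267 287; 222 15 272 286; 225 10 276 285; 
45 [[252.2, 219.1], [270.6, 232.0], [271.7, 185.7], [288.8, 201.1]]
50 [[254.3, 220.0], [272.6, 232.8], [271.9, 185.9], [289.1, 201.4]]
55 [[256.5, 220.6], [274.8, 233.3], [272.0, 186.2], [289.4, 201.7]]
60 [[258.8, 220.9], [277.0, 233.5], [272.1, 186.4], [289.8, 202.0]]
65 [[261.3, 220.9], [279.4, 233.4], [272.3, 186.6], [290.2, 202.1]]
70 [[263.7, 220.6], [281.9, 233.1], [272.5, 186.8], [290.6, 202.3]]
75 [[266.3, 220.1], [284.3, 232.4], [272.7, 186.9], [291.1, 202.3]]
```

Request:
jog_arm(motion=[60,6,-1,0,-0.01,60,6,-1,3,0,60,6,0,10,0,60,0,0,12,0,60,0,0,7,0,60,0,0,3,0,60,0,0,1.5,0,60,0,0,0,0,70,0,0,0,0,84,0,0,0,0])

```text
time_s: 42.8
tcp_pos: [0.5595, -0.1452, 0.1724]
tcp_rot: [0.832, 0.555, 0.0, 0.0]
force: [0.2, 0.4, 0.6]
gripper_width: 0.978
grip_force: 0.0
```

Run:
```python
from o import *
gorack((0,62,172),0)
a=imaging.camera("side"); np.save("b5.npy",a); rows(a); grip(a)
def lean(t,yc,zc=12,lat=0):
    T=np.radians(t); c,s=np.cos(T),np.sin(T)
    P=lambda L,k,b:(b+lat,yc-L*c+k*s,zc+L*s+k*c)
    return proj("side",w(RACK,[P(0,11,32),P(0,11,-32),P(112,11,32),P(112,11,-32),P(160,9.5,32),P(160,9.5,-32)])).round(0).astype(int).tolist()
for t,y in((58,94),(62,88),(72,88)): print(t,lean(t,y))
```

```text
shift [-0.7  1.7  0.4] roll 0.003 t 42.8 F [0.2 0.4 0.6] w 0.978 q [-0.27  0.54  1.81  0.    0.79  0.12]
192 7 310 327; 195 21 288 329; 198 15 277 329; 201 14 276 318; 204 14 275 288; 207 15 274 288; 210 16 273 288; 213 18 271 288; 216 23 270 292; 219 23 269 291; 222 22 268 289; 225 23 266 288; 228 23 265 287; 231 22 265 286; 234 22 263 284; 237 17 267 283; 240 12 271 282; 243 7 275 281; 
grip:
141 255 260 6; 189 280 309 5; 192 279 294 9; 195 277 294 12; 198 283 289 7; 
58 [[259, 235], [277, 248], [275, 194], [295, 206], [283, 176], [303, 187]]
62 [[260, 234], [278, 247], [275, 193], [294, 205], [282, 175], [302, 186]]
72 [[260, 235], [278, 247], [269, 195], [289, 206], [274, 176], [294, 187]]
```

Request:
jog_arm(motion=[84,0,0,-12,0,84,0,0,-20,0,84,0,0,-20,-0.14,84,0,0,0,-0.18,84,0,0,0,-0.18,84,0,0,0,-0.18,84,0,0,0,-0.18,84,0,0,0,-0.18,84,0,0,0,-0.18,84,0,0,0,-0.18])

```text
time_s: 44.1
tcp_pos: [0.5595, -0.1452, 0.225]
tcp_rot: [0.276, 0.961, -0.0, 0.001]
force: [-0.2, 0.1, -0.2]
gripper_width: 0.981
grip_force: 0.0
```

Run:
```python
from fit2 import *
gorack((-1.7,40,190),np.pi/2)
a=imaging.camera("side"); np.save("b6.npy",a); rows(a); grip(a)
```

```text
shift [ -3.7 -22.5  35. ] roll -0.161 t 44.1 F [-0.2  0.1 -0.2] w 0.981 q [-0.27  0.46  1.79 -0.    0.89 -1.29]
192 11 303 327; 195 20 301 329; 198 15 277 329; 201 14 276 318; 204 19 275 317; 207 22 274 295; 210 22 273 294; 213 23 271 293; 216 23 270 292; 219 23 269 291; 222 22 268 289; 225 23 266 288; 228 23 265 287; 231 22 265 286; 234 21 264 284; 237 17 267 283; 240 12 271 282; 243 6 276 281; 
grip:
135 253 261 4; 138 257 260 4; 141 255 260 6; 180 284 290 7; 183 283 301 15; 186 281 307 25; 189 280 309 27; 192 279 302 24; 195 277 300 24; 198 283 299 17; 201 289 298 10; 204 293 297 5;
```

Run:
```python
from h import *
uv=np.array([(277.3,196),(296.5,207.5),(284.5,177.5),(304,188.5)])
e=[((273.5,210)),(268.5,222),(264.5,234)]
for t in(58,60,62,64):
    T=np.radians(t);c,s=np.cos(T),np.sin(T)
    f=lambda p:(proj("side",w(RACK,[(b+p[1],p[0]-L*c+k*s,12+L*s+k*c) for L,k in((112,11),(160,9.5)) for b in(32,-32)]))-uv).ravel()
    q=least_squares(f,[90,0]); print(t,q.x.round(1),round(q.cost,2),q.fun.round(1))
```

```text
58 [95.8 -6.7] 0.39 [-0.4 -0.2 -0.4 -0.1  0.3  0.1  0.5  0.2]
60 [93.7 -8.7] 0.15 [-0.3 -0.2 -0.2 -0.   0.   0.   0.4  0.1]
62 [ 91.4 -10.6] 0.07 [-0.1 -0.1  0.1  0.1 -0.2 -0.   0.2  0.1]
64 [ 88.8 -12.4] 0.18 [ 0.1 -0.1  0.3  0.1 -0.5 -0.1  0.1  0.1]
```

Request:
jog_arm(motion=[84,0,0,0,-0.161,84,0,-11.5,5,0,84,0,-11.3,15,0,84,0,0,15,0,80,0,4,0,0,74,0,5,0,0,68,0,5,0,0,62,0,5,0,0,56,0,5,-3,0,50,0,5,-3,0], newtons=30)

```text
time_s: 45.4
tcp_pos: [0.5619, -0.139, 0.1954]
tcp_rot: [0.201, 0.98, 0.0, 0.0]
force: [0.5, -0.4, -1.2]
gripper_width: 0.586
grip_force: 0.1
```

Run:
```python
from o import *
gorack((-1.7,72,198),np.pi/2)
a=imaging.camera("side"); np.save("b7.npy",a); rows(a); grip(a)
```

```text
shift [-0.1  2.6 -2.6] roll -0.006 t 45.4 F [ 0.5 -0.4 -1.2] w 0.586 q [-0.26  0.5   1.8   0.    0.84 -1.43]
189 6 274 306; 192 14 273 327; 195 19 306 329; 198 9 274 329; 201 7 275 318; 204 10 276 317; 207 15 275 289; 210 21 268 288; 213 21 268 288; 216 21 267 287; 219 21 266 286; 222 22 265 286; 225 21 265 285; 228 20 264 284; 231 19 265 283; 234 18 265 282; 237 14 267 281; 240 11 271 281; 
grip:
141 254 258 5; 144 254 257 4; 183 279 301 8; 186 277 307 18; 189 275 309 24; 192 274 292 19; 195 274 291 18; 198 275 291 17; 201 280 289 10; 204 284 290 6;
```

Request:
jog_arm(motion=[44,0,4,0,0,38,0,3,-1,0,30,0,1,-1,0,22,0,0,0,0,14,0,0,0,0,6,0,0,0,0,0,0,0,0,0,0,0,0,0,0,0,0,0,0,0,0,0,0,0,0], newtons=80)

```text
time_s: 46.7
tcp_pos: [0.5651, -0.1322, 0.1973]
tcp_rot: [0.201, 0.98, -0.0, 0.0]
force: [1.0, 1.1, 4.8]
gripper_width: 0.084
grip_force: 78.6
```

Run:
```python
from o import *
gorack((-1.7,72,198),np.pi/2)
a=imaging.camera("side"); np.save("b8.npy",a); rows(a); grip(a)
s=r.read_state(); M=R.from_quat(s["tcp_rot"]).as_matrix(); X,Y=M[:,0],M[:,1];p=np.array(s["tcp_pos"])
for z in(.0,.006,.012,.02): print(z,proj("side",[[*(p+b*X+.0055*Y)[:2],z] for b in(.032,-.032)]).round(1).tolist(),proj("side",[[*(p+b*X+.0055*Y)[:2],z+.112] for b in(.032,-.032)]).round(1).tolist())
```

```text
shift [ 0.1 -5.  -0.7] roll -0.006 t 46.7 F [1.  1.1 4.8] w 0.084 q [-0.25  0.5   1.8   0.    0.84 -1.42]
189 6 302 317; 192 16 279 327; 195 24 279 329; 198 13 267 329; 201 8 279 318; 204 7 279 317; 207 7 278 284; 
grip:
186 301 307 7; 189 278 309 9; 192 282 286 5; 
0.0 [[283.2, 249.1], [265.6, 236.6]] [[283.3, 213.7], [264.3, 201.6]]
0.006 [[283.2, 247.4], [265.5, 234.8]] [[283.3, 211.7], [264.3, 199.6]]
0.012 [[283.2, 245.6], [265.4, 233.1]] [[283.3, 209.6], [264.2, 197.5]]
0.02 [[283.2, 243.2], [265.3, 230.7]] [[283.3, 206.8], [264.1, 194.8]]
```

Request:
jog_arm(motion=[0,0,0,-20,-0.006,0,0,0,-35,0,0,0,0,-35,0,0,-0.6,-18,0,0,0,-0.6,-27,0,0,0,-0.6,-20,0,0,0,0,-7,10,0,0,0,0,15,0,0,0,0,10,0,0,0,0,0,0], newtons=80)

```text
time_s: 48.0
tcp_pos: [0.5381, -0.1983, 0.2505]
tcp_rot: [0.198, 0.98, 0.0, -0.001]
force: [-0.1, -0.3, -0.6]
gripper_width: 0.085
grip_force: 78.0
```

Run:
```python
from o import *
gorack((0,5,248),np.pi/2)
a=imaging.camera("side"); t=imaging.camera("top"); np.savez("b9.npz",a=a,t=t)
s=r.read_state(); M=R.from_quat(s["tcp_rot"]).as_matrix(); X,Y=M[:,0],M[:,1];p=np.array(s["tcp_pos"])
z=p[2]-.1853; pr=proj("side",[[*(p+b*X+.0055*Y)[:2],z+h] for h in(0,.112) for b in(.032,-.032)]); print(pr.round(1).tolist())
for y in range(185,222,4): print(y,[a[y,x].tolist() for x in range(284,318,4)])
```

```text
shift [-0.8 -0.5  2.5] roll 0.0 t 48.0 F [-0.1 -0.3 -0.6] w 0.085 q [-0.37  0.42  1.78  0.    0.94 -1.55]
[[303.5, 214.9], [285.0, 203.6], [305.2, 176.7], [285.2, 166.1]]
185 [[184, 178, 158], [27, 17, 12], [25, 13, 8], [25, 12, 6], [25, 13, 7], [29, 16, 11], [122, 103, 81], [114, 81, 56], [144, 86, 45]]
189 [[199, 159, 109], [28, 18, 11], [25, 14, 9], [24, 12, 5], [27, 15, 11], [30, 17, 10], [118, 70, 36], [225, 142, 75], [119, 70, 37]]
193 [[201, 158, 102], [28, 16, 9], [27, 15, 10], [25, 14, 8], [25, 12, 5], [32, 19, 11], [62, 42, 24], [99, 59, 31], [149, 89, 45]]
197 [[208, 163, 105], [25, 14, 8], [25, 14, 8], [27, 15, 10], [26, 14, 8], [34, 18, 9], [47, 30, 19], [75, 46, 28], [89, 54, 30]]
201 [[239, 211, 140], [31, 21, 13], [24, 12, 5], [27, 16, 11], [26, 13, 7], [40, 22, 13], [43, 27, 18], [33, 23, 16], [37, 24, 16]]
205 [[212, 177, 117], [126, 99, 63], [27, 16, 9], [25, 13, 8], [25, 13, 7], [39, 23, 11], [163, 131, 85], [98, 78, 50], [35, 23, 16]]
209 [[143, 117, 76], [182, 149, 97], [202, 167, 110], [49, 36, 21], [26, 15, 9], [44, 24, 11], [250, 236, 167], [239, 214, 144], [245, 230, 158]]
213 [[144, 118, 77], [138, 111, 73], [151, 123, 80], [163, 132, 81], [96, 74, 45], [48, 29, 16], [251, 240, 172], [253, 248, 195], [250, 234, 165]]
217 [[144, 117, 75], [137, 110, 72], [150, 122, 80], [188, 154, 102], [204, 170, 111], [222, 193, 127], [253, 244, 185], [203, 173, 113], [126, 102, 66]]
221 [[146, 118, 78], [137, 112, 73], [149, 122, 79], [138, 112, 74], [247, 234, 163], [250, 239, 170], [143, 117, 76], [122, 99, 65], [129, 104, 68]]
```

Request:
jog_arm(motion=[0,-0.8,-0.5,0,0,0,0,0,2,0,0,0,0,2,0,0,0,0,2,0,0,0,0,2,0,0,0,0,2,0,0,0,0,2,0,0,0,0,2,0,0,0,0,0,0,0,0,0,0,0], newtons=100)

```text
time_s: 49.35
tcp_pos: [0.539, -0.1998, 0.2378]
tcp_rot: [0.198, 0.98, 0.0, -0.0]
force: [0.2, 1.3, -2.7]
gripper_width: 0.078
grip_force: 98.7
```

Run:
```python
from h import *
gorack((0,5,236),np.pi/2); s=r.read_state(); print(R.from_euler('z',-RACK[2]).apply(s["force"]).round(1),np.round(s["torque"],2))
```

```text
shift [0.6 0.5 1.8] roll -0.0 t 49.35 F [ 0.2  1.3 -2.7] w 0.078 q [-0.38  0.44  1.79  0.    0.92 -1.55]
[-0.3  1.3 -2.7] [ 0.49 -0.25  0.06]
```

Request:
jog_arm(motion=[0,0,0,3,0,0,0,0,3,0,0,0,0,4,0,0,0,0,4,0,0,0,0,4,0,0,0,0,4,0,0,0,0,4,0,0,0,0,4,0,0,0,0,4,0,0,0,0,3,0], newtons=120)

```text
time_s: 50.6
tcp_pos: [0.5399, -0.1993, 0.2023]
tcp_rot: [0.198, 0.98, 0.001, 0.001]
force: [-6.3, 9.1, 33.2]
gripper_width: 0.076
grip_force: 122.4
```

Request:
jog_arm(motion=[0,0,0,1.5,0,0,0,0,0,0,0,0,0,-2,0,20,0,0,-1,0,40,0,0,0,0,40,0,0,0,0,40,0,0,-10,0,40,0,0,-25,0,40,0,0,-30,0,40,0,0,-30,0])

```text
time_s: 51.85
tcp_pos: [0.539, -0.2, 0.299]
tcp_rot: [0.198, 0.98, -0.0, 0.0]
force: [0.7, 0.8, -0.8]
gripper_width: 0.467
grip_force: 0.0
```

Run:
```python
from h import *
a=imaging.camera("side"); np.save("c0.npy",a)
print(r.read_state()["force"])
for f in(12,17,25,32): print(f,proj("side",w(RACK,[(b,5+y,f+h) for b,y,h in((32,6,112),(-32,6,112),(32,5,160),(-32,5,160))])).round(1).tolist())
q=a.astype(float)
o=((q[:,:,0]>90)&(q[:,:,0]/(q[:,:,1]+1)>1.4)&(q[:,:,1]/(q[:,:,2]+1)>1.3)); d=(q[:,:,0]<70)&(q[:,:,0]>15)&(q[:,:,0]/(q[:,:,1]+1)>1.4)
for y in range(140,212,3):
    x=np.where(o[y,275:320])[0]+275; k=np.where(d[y,275:320])[0]+275; print(y,(x.min(),x.max(),len(x)) if len(x) else '-',(k.min(),k.max(),len(k)) if len(k) else '-',end=' | ')
```

```text
[ 1.11481885 -0.37700074  3.54698867]
12 [[285.1, 185.0], [304.3, 196.0], [285.5, 168.3], [305.4, 178.9]]
17 [[285.1, 183.4], [304.4, 194.3], [285.5, 166.5], [305.4, 177.1]]
25 [[285.1, 180.6], [304.5, 191.6], [285.5, 163.6], [305.6, 174.2]]
32 [[285.1, 178.2], [304.6, 189.1], [285.5, 161.0], [305.7, 171.6]]
140 - - | 143 - - | 146 - (np.int64(313), np.int64(316), 4) | 149 - (np.int64(313), np.int64(316), 4) | 152 - (np.int64(312), np.int64(316), 5) | 155 - - | 158 - - | 161 - - | 164 - - | 167 (np.int64(286), np.int64(292), 7) - | 170 (np.int64(287), np.int64(296), 10) (np.int64(298), np.int64(298), 1) | 173 (np.int64(287), np.int64(301), 11) - | 176 (np.int64(289), np.int64(306), 10) (np.int64(294), np.int64(295), 2) | 179 (np.int64(289), np.int64(305), 9) - | 182 (np.int64(289), np.int64(313), 8) - | 185 (np.int64(297), np.int64(319), 11) (np.int64(287), np.int64(288), 2) | 188 (np.int64(298), np.int64(319), 16) (np.int64(287), np.int64(294), 8) | 191 (np.int64(310), np.int64(319), 10) (np.int64(287), np.int64(298), 12) | 194 (np.int64(310), np.int64(319), 10) (np.int64(287), np.int64(303), 17) | 197 (np.int64(315), np.int64(319), 2) (np.int64(287), np.int64(311), 25) | 200 - (np.int64(287), np.int64(317), 25) | 203 - (np.int64(288), np.int64(317), 18) | 206 - (np.int64(293), np.int64(317), 13) | 209 - (np.int64(297), np.int64(303), 7) |
```

```bash
python3 -c "
from bench import r
print(r.sign_off())"
```

```text
the job is handed in; nothing more can be done
None
```

The long strop is standing upright in the empty slot, grip end up and pressed to the floor past the roller. I handed the job in at about 52 s, but the first lean in the bay failed: I had left the foot caught on the batten, and it slipped over onto the bench. I took the strop up again, leaned it properly in the bay, let go, and then took it by the top; the last picture puts it home to within a few millimetres, but I did not check afterwards that the bystanders had stayed put.

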